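Key and pulley onto a microscope stage drive

TASK

Take the loose square-sided key from the parts holder and drop it fully home in the slot of the drive unit's upright shaft; then fit the toothed pulley over shaft and key with its keyway lined up and press it gently down, pushing the stiff dust ring ahead of it, until it sits flat and fully home on the shaft's shoulder. The shaft may have stopped with its slot up to 50 degrees either side of the connector, so look or feel for the slot; never force the key or the pulley, leave the other things where they are, and let go of everything at the end.

Things in the scene. Friction and masses are not known exactly. Their poses are not given: they have to be found in the camera images.
- drive: Fixed grey gearbox, 120 x 120 mm, 42 mm high, on a 150 x 120 mm foot plate, a black 44 mm high connector on its +x side. A bright upright shaft stands at its centre; a stiff brake holds it against gentle forces. Origin: centre of its underside, under the shaft axis; z up. Over 25 N between the key and the drive, or 45 N between the pulley and the drive (ring and shaft included), is forcing.
- shaft_end (a point): On the shaft axis at the shaft's upper end, 92 mm above the drive's underside; shaft 28 mm across. One slot runs down its side, open at the end (sharp edges): 9.2 mm wide, flat floor 6 mm from the axis. The point's axes are the drive's: the slot's own angle is NOT measured; it faces the drive's +x give or take 0.87 rad (50 degrees) about the vertical.
- shoulder (a point): On the shaft axis at the top of the shoulder, 62 mm above the drive's underside; shoulder 44 mm across. The pulley's underside rests here when home. Above it the slot is open outwards; below, it goes on as a closed pocket to 20 mm from the axis, 8 mm deep, outer lip chamfered 2 mm. A seated key has its foot 54 mm and its top 94 mm above the drive's underside, its middle about 13 mm from the axis.
- dust_ring (a joint): Black ring round the shoulder, 62 mm outside, 49 mm inside, stiff on its fit: value in m, 0 = fully up (its top 6 mm above the shoulder), 0.006 = fully down (top level with the shoulder). It starts nearly up; the pulley's weight does not move it: it takes a steady push of about 9 to 12 N and stays where it is pushed.
- ring_top (a point): Centre of the dust ring's top face, on the shaft axis; moves down with the ring.
- key: Plain steel key, a rectangular bar 40 mm tall, 11 mm along its own x and 8 mm along its own y, edges at both ends slightly chamfered (0.5 to 1 mm); it stands upright in one of the holder's three pockets, 28 mm of it in sight. Its x goes along the slot's radial direction (either way round). Origin: centre of its underside; z up. 27 g.
- pulley: Bright aluminium toothed pulley standing on the bench: toothed lower part 67 mm across and 18 mm tall, then a plain round hub 48 mm across up to 40 mm. Bore through it 29.6 mm across, with one keyway 9.6 mm wide, cut out to 20.5 mm from the axis, all the way through. Origin: centre of its underside on the bore axis; z up; its +x points to the keyway. About 0.22 kg.
- holder: Fixed grey plastic block, 130 x 50 mm, 16 mm high, with three pockets in a row along its x at -42, 0 and +42 mm, each 13.5 x 10.5 mm and 12 mm deep (floor 4 mm above its underside). The key, the dowel and the stepped pin stand in them in any order. Origin: centre of its underside.
- spacer: Plain bright-metal spacer ring, 60 mm across, 36 mm hole, 30 mm tall, no keyway; a bystander that may stand in the place where one expects the pulley. Origin: centre of its underside.
- dish: Clear shallow plastic dish, 86 mm across, 14 mm tall; bystander. Origin: centre of its underside.
- jar: Small clear jar with a screw cap, 48 mm across, 55 mm tall; bystander. Origin: centre of its underside.
- screwdriver: Screwdriver, 170 mm long, lying down along its own x; bystander.
- spanner: Open spanner, 140 mm long, lying down along its own x; bystander.
- dowel: Round steel dowel, 8 mm across, 40 mm tall, standing in a pocket of the holder; bystander, not the key. Origin: centre of its underside.
- step_pin: Round stepped steel pin, 8 mm stem with an 11 mm head, 34 mm tall, standing in a pocket of the holder; bystander, not the key. Origin: centre of its underside.
Things that resemble listed ones, but are neither listed nor needed, are in the scene too. What is shaped like the drive but green or orange is not meant.

How it is judged:
On the way, in this order (a step that is already met when the one before it is completed fails the run):
1. the key stands fully home in the shaft's slot, let go (horizontal distance between key and shaft_end between 0.0105 and 0.0155 m and z of key in the frame of drive below 0.0565 m and angle between key's own z axis and vertical below 0.12 rad and contact force between key and the fingers below 0.05 N), for 0.2 s.
2. the pulley is fully home on the shaft over the seated key (horizontal distance between key and shaft_end between 0.0105 and 0.0155 m and z of key in the frame of drive below 0.0565 m and angle between key's own z axis and vertical below 0.12 rad and z of pulley in the frame of drive below 0.0635 m and horizontal distance between pulley and shaft_end below 0.003 m and angle between pulley's own z axis and vertical below 0.05 rad and value of joint dust_ring above 0.0045 m), for 0.2 s.
At the end, for the whole second after the job is handed in: Key foot within 2.5 mm of the slot bottom, 10.5 to 15.5 mm from the shaft axis, upright within 0.12 rad; pulley underside within 1.5 mm of the shoulder, centred within 3 mm, level within 0.05 rad; dust ring down over 4.5 mm; both let go and at rest (all of step 2 and contact force between each of key, pulley and the fingers below 0.05 N and linear speed of each of pulley, key below 0.01 m/s); the robot touches nothing.
It fails at once if the key is forced against the drive unit (over 25 N) (contact force between key and drive above 25 N).
It fails at once if the pulley is forced against the drive unit (over 45 N) (contact force between pulley and drive above 45 N).
It fails at once if a bystander is moved by more than 30 mm (distance of any of spacer, dish, jar, screwdriver, spanner, dowel, step_pin from where it was at the start of the episode above 0.03 m).
It also fails if it takes over 72 s, if anything falls off the work surface, if the arm or the gripper's body presses on something with over 40 N, if the wrist force passes 120 N, or if a joint passes its speed limit or range.

ROBOT

A 6-joint arm with a two-finger parallel gripper is mounted at the origin on the work surface. World frame = base frame: x ahead of the robot, y to its left, z up, the work surface at z = 0. Lengths are in m, angles in rad, forces in N, time in s.
With the tool pointing down it reaches from about 0.4 to 0.825 m from the base axis. Payload 7 kg.
Tool frame: the origin (TCP) lies at the very end of the fingers, on their centre line; the grasp point (between the pads) lies 19 mm behind it; x points along the fingers, z is the direction in which the jaws open and shut, and the axes are right-handed (so a half turn about x gives the same grasp; the last joint's range is limited). The gripper opens to 85 mm and grips with 20 to 120 N. Pads are 22 mm wide; open, the fingers measure 114 mm over their backs; the gripper's body (76 mm by 85 mm) begins 54 mm behind the grasp point. The pads swing forward as they close: fully open they stand 13 mm farther back than shut.
Start: joints at [-0.977, 0.359, 0.012, 0, -1.224, -0.288], TCP at [0.203, -0.644, 0.2] pointing down, gripper open.
Joint ranges: [-3.07, 3.07], [-1.43, 2.12], [-1.02, 1.25], [-3.03, 1.67], [-3.05, -0], [-3.03, 3.03]. Speed limits (rad/s): [2.39, 2.39, 3.01, 3.14, 3.14, 3.14].

INTERFACE

Orientations are given as a rotation vector (axis times angle).
In Python, from rig import bot gives the robot as it stands. The module is installed in compiled form; this text tells all that it offers.
- The arm moves only by the tool carry_out, never from a script. Its argument "commands" is a list of rows, each an object of numbers: "x", "y", "z": the shift along the tool's x, y, z in cm; "twist": the turn about the tool's x in rad; "hand": the closure, from -1 (fully open) to 1 (shut). In form: [{"x": .., "y": .., "z": .., "twist": .., "hand": ..}, ...]. A call has 1 to 20 rows; each row is the pose to reach, as a shift and turn from the pose commanded when the call began, along the tool's axes at that moment; what a row does not reach only later rows make up. A row lasts 1/8 s, in which the tool goes at most 62.5 mm and 10.7 degrees, less where a joint would pass 70% of its speed; a pose out of reach is approached as far as the arm can. A call with a gripper value outside its range is refused whole. The fingers move at their own pace and stop on an object; "newtons" is the grip in N (left out, the last holds). Time passes only in rows, so rows that repeat a pose let the fingers close. It gives the time, the measured TCP pose, the force and the opening at its end, in the units of the state.
- bot.sense(): the state, without advancing time (a new reading comes with each control period).
- bot.grab_frame(name): name is "scene" or "top" or "wrist"; returns the picture (384x512x3 uint8, red, green, blue); there is no depth.
- bot.camera_model(name): a dict with "fx", "fy", "cx", "cy" (pixels), "k1" (the pictures are not rectified: a ray, as slopes to the right and down, at radius r is drawn at 1 + k1 r^2 times it, then the intrinsics apply), "world_from_camera" (4x4, takes a point from camera to world coordinates); the wrist camera has in their place "mount" (4x4, takes a point from camera to tool coordinates, whose origin is the TCP and whose axes are the tool frame's). Camera axes: x right, y down, z forward; pixel columns grow to the right and rows downward; lengths in m; the calibration is good to about 2 mm. A picture is of the moment at which its call begins: read the wrist's pose just before it. camera_model takes no time and is no camera call.
- bot.finish_job(): hands the job in, once; it reports no verdict.
Trained networks look in the newest picture that a camera, given by its name, has taken for a name from the list of things; names that differ only in an ending like _2 or _b are one class to them, and where a whole thing is asked for, a point or a joint stands for the part that bears it (a point fixed in the world has none). Each returns a list of dicts, best first, with "confidence" (0 to 1); they miss things now and then, are a little off and sometimes report something else, mostly with a low value. They report only what shows in the picture. A call takes as long as a camera call. They do not tell look-alikes from the thing itself.
- bot.cut_out(camera, target): "mask" (384x512 bool, what is visible of it) and "rect" ([centre column, centre row, width, height] in pixels, round what is visible of it).
- bot.spot_point(camera, target): "at" ([row, column] in pixels: a listed point, or the origin of a listed thing).
The state is a dict: "clock": time; "q": joint angles; "qvel": joint speeds; "joint_torque": joint torques, N m; "tcp_pos": TCP position; "ee_rot": TCP orientation; "contact_force": force on the tool from outside, world axes, zero at the start; "moment": the same for the moment, N m; "grip_width": finger opening in m.
Only numpy, scipy, OpenCV 4.12 (cv2) and the standard library are available. Lean on these libraries where they do the work, as an engineer would, in place of code of your own. Each camera call takes 0.05 s, during which the arm holds its last target. There are 200 camera calls.

## Working session

There is one attempt and no reset: what is moved stays moved. The work goes in short steps, Python scripts to look and compute and a tool call to move; the robot and the scene stay as the last step left them, time stands still between calls to the robot, and variables do not carry over. Pictures are saved under pics/ and viewed, about 8 in all and at most 12, crops included, and the job is handed in when it is done.

Besides the shell and the picture viewer there is one more tool, called after ">>>" in YAML: its name, and indented under it one key for each argument. carry_out: Moves the arm, as the interface text tells. Its arguments: {"type":"object","properties":{"commands":{"type":"array","items":{"type":"object","properties":{"x":{"type":"number"},"y":{"type":"number"},"z":{"type":"number"},"twist":{"type":"number"},"hand":{"type":"number"}}}},"newtons":{"type":"number"}},"required":["commands"]}

```bash
mkdir -p pics
cat > h.py <<'E'
import numpy as np, cv2
from scipy.spatial.transform import Rotation as R
from rig import bot
def wfc(cam, s=None):
    m=bot.camera_model(cam)
    if 'world_from_camera' in m: T=np.array(m['world_from_camera'])
    else:
        s=s or bot.sense(); T=np.eye(4); T[:3,:3]=R.from_rotvec(s['ee_rot']).as_matrix(); T[:3,3]=s['tcp_pos']; T=T@np.array(m['mount'])
    return m,T
def ray(cam,col,row,s=None):
    m,T=wfc(cam,s); d=np.array([(col-m['cx'])/m['fx'],(row-m['cy'])/m['fy']]); u=d.copy()
    for _ in range(20): u=d/(1+m['k1']*(u@u))
    return T[:3,3], T[:3,:3]@np.array([u[0],u[1],1])
def at(cam,col,row,z,s=None):
    o,d=ray(cam,col,row,s); return o+d*(z-o[2])/d[2]
def proj(cam,p,s=None):
    m,T=wfc(cam,s); c=np.linalg.inv(T)@np.append(p,1); u=c[:2]/c[2]; u=u*(1+m['k1']*(u@u))
    return np.array([m['fx']*u[0]+m['cx'],m['fy']*u[1]+m['cy']])
def save(name,img,up=1):
    cv2.imwrite('pics/'+name+'.png',cv2.resize(img[:,:,::-1],None,fx=up,fy=up,interpolation=cv2.INTER_CUBIC))
def totool(v,s=None):
    s=s or bot.sense(); return R.from_rotvec(s['ee_rot']).as_matrix().T@np.array(v)*100
E
python3 - <<'E'
from h import *
np.set_printoptions(precision=3,suppress=True)
s=bot.sense(); print({k:np.round(v,3) for k,v in s.items()}); print(R.from_rotvec(s['ee_rot']).as_matrix())
ims=[bot.grab_frame(c) for c in('top','scene')]
for c,i in zip(('top','scene'),ims): save(c+'0',i,1.5)
for c in('top','scene','wrist'):
    m,T=wfc(c,s); print(c,m['fx'],m['fy'],m['cx'],m['cy'],m['k1']);print(T if c!='wrist' else np.array(m['mount']))
for c in('top','scene'):
  for t in('drive','shaft_end','key','pulley','holder','spacer','dish','jar','dowel','step_pin'):
    print(c,t,[(np.round(d['at']).astype(int)[::-1].tolist(),round(d['confidence'],2)) for d in bot.spot_point(c,t)[:4]])
E
```

```text
{'clock': np.float64(0.0), 'q': array([-0.977,  0.359,  0.011, -0.   , -1.224, -0.288]), 'qvel': array([-0.   ,  0.   ,  0.001, -0.   , -0.003, -0.003]), 'joint_torque': array([ -0.002, -58.332,  29.342,   6.936,  -0.006,  -0.   ]), 'tcp_pos': array([ 0.203, -0.643,  0.199]), 'ee_rot': array([-1.429,  1.048,  1.432]), 'contact_force': array([ 0.931,  0.53 , -0.028]), 'moment': array([ 0.029, -0.037, -0.009]), 'grip_width': np.float64(0.085)}
[[-0.001 -0.954 -0.301]
 [ 0.002 -0.301  0.954]
 [-1.     0.     0.002]]
top 464.8971661750678 464.8971661750678 250.6981609431269 199.57244941642426 0.03522678511936819
[[ 0.017 -0.991  0.135  0.344]
 [-1.    -0.018 -0.008 -0.001]
 [ 0.01  -0.135 -0.991  1.253]
 [ 0.     0.     0.     1.   ]]
scene 424.82865742649636 424.82865742649636 248.19059119157941 191.27989983410654 0.020575688282705715
[[-0.101  0.864 -0.493  1.146]
 [ 0.995  0.091 -0.045  0.061]
 [ 0.006 -0.495 -0.869  1.213]
 [ 0.     0.     0.     1.   ]]
wrist 264.4162680240403 264.4162680240403 253.55183849514128 191.52642301047842 -0.02880476460812363
[[-0.001 -0.29   0.957 -0.175]
[... 280 characters left out ...]
[([149, 173], 0.56)]
top holder [([352, 209], 0.87), ([249, 193], 0.16)]
top spacer [([123, 221], 0.58)]
top dish [([296, 117], 0.94)]
top jar [([205, 110], 0.52)]
top dowel [([246, 194], 0.3)]
top step_pin [([352, 210], 0.4), ([248, 198], 0.31)]
scene drive [([162, 129], 0.97), ([250, 206], 0.78), ([310, 148], 0.68)]
scene shaft_end [([160, 111], 0.68), ([318, 274], 0.65), ([315, 133], 0.61), ([245, 195], 0.27)]
scene key [([156, 202], 0.57)]
scene pulley [([334, 240], 0.57)]
scene holder [([162, 192], 0.74), ([246, 208], 0.7)]
scene spacer [([353, 198], 0.63)]
scene dish [([191, 272], 0.73)]
scene jar [([284, 288], 0.49)]
scene dowel [([246, 198], 0.59)]
scene step_pin [([162, 194], 0.58)]
```

View pics/top0.png

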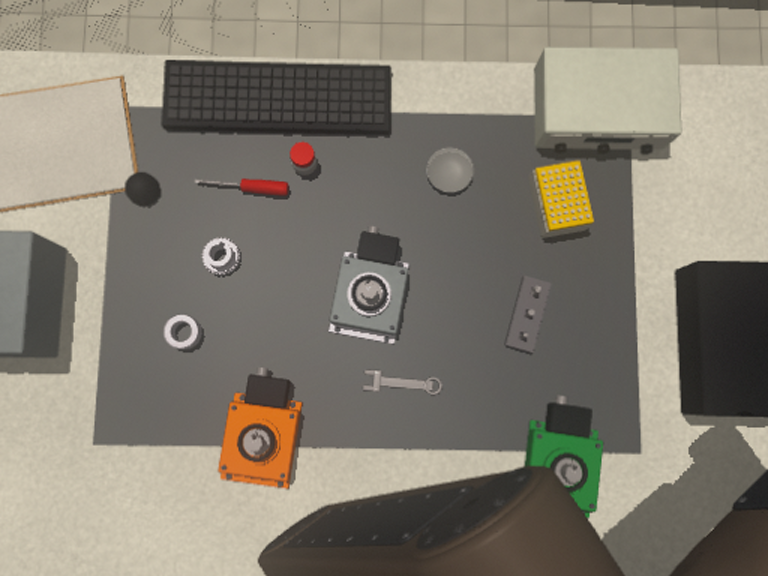

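View pics/scene0.png

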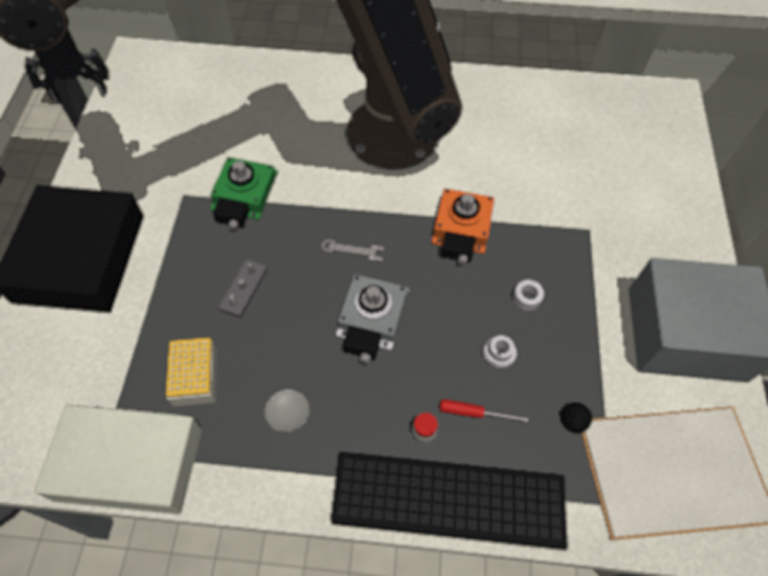

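Top view (native pixels = shown/1.5): the drive is the grey one at (246,195). Orange (172,293) and green (380,315) are decoys. Holder is at (352,209) with three pegs, at about (357,194), (353,209) and (349,224). The toothed pulley with a keyway is at (147,171), and the plain spacer is at (122,221). The key could be confused with the dowel or step pin in the holder, and the pulley with the spacer. The arm is over the green drive, clear of the things I need. Next is a close check.

Run:
```python
from h import *
np.set_printoptions(precision=4,suppress=True)
for n,c,px,z in [('shaft','top',(246.5,194.5),.092),('shaft','scene',(249,196),.092),('pulley','top',(147,169),.04),('pulley','scene',(334,231),.04)]+[('peg','top',p,.044) for p in((357,193),(353.5,208),(349.5,223))]+[('jar','top',(201,102),.055),('hold','top',(352,209),.016)]:
    print(n,c,at(c,*px,z))
s=bot.sense(); sp=np.array([.53,.0,.0])
im=bot.grab_frame('top')
a=cv2.resize(im[170:250,325:385],None,fx=6,fy=6,interpolation=cv2.INTER_CUBIC)
b=cv2.resize(im[140:220,205:285][:, :],None,fx=6,fy=6,interpolation=cv2.INTER_CUBIC)[:480]
save('c1',np.hstack([a,b[:480,:430]]))
```

```text
shaft top [0.515  0.0007 0.092 ]
shaft scene [0.526  0.0062 0.092 ]
pulley top [0.586  0.2653 0.04  ]
pulley scene [0.5906 0.271  0.04  ]
peg top [ 0.5313 -0.2898  0.044 ]
peg top [ 0.4914 -0.2801  0.044 ]
peg top [ 0.4518 -0.2691  0.044 ]
jar top [0.7677 0.1267 0.055 ]
hold top [ 0.492  -0.2825  0.016 ]
```

View pics/c1.png

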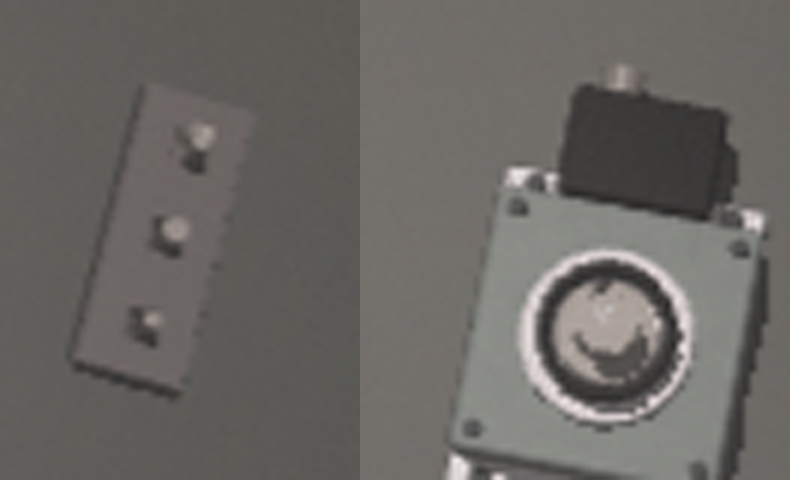

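The crop shows the holder's pegs at about (358,193), (353,208) and (349,223), not told apart at this size. The grey drive's shaft has a dark notch near (245,187) and dark shading on its lower right, so both need a closer look. I'm moving the wrist camera over the holder.

>>> carry_out:
  commands:
    - {"x": 2,"y": -5,"z": 3.4,"twist": 0.1,"hand": -1}
    - {"x": 4,"y": -10,"z": 6.8,"twist": 0.2,"hand": -1}
    - {"x": 6,"y": -15,"z": 10.2,"twist": 0.3,"hand": -1}
    - {"x": 8,"y": -20,"z": 13.6,"twist": 0.4,"hand": -1}
    - {"x": 9,"y": -25,"z": 17,"twist": 0.5,"hand": -1}
    - {"x": 10,"y": -30,"z": 20.4,"twist": 0.56,"hand": -1}
    - {"x": 11,"y": -35,"z": 23.8,"twist": 0.56,"hand": -1}
    - {"x": 11,"y": -38.3,"z": 26,"twist": 0.56,"hand": -1}
    - {"x": 11,"y": -38.3,"z": 26,"twist": 0.56,"hand": -1}
    - {"x": 11,"y": -38.3,"z": 26,"twist": 0.56,"hand": -1}

```text
clock: 2.4
tcp_pos: [0.4901, -0.2803, 0.0895]
ee_rot: [-1.02, 1.319, 1.021]
contact_force: [0.8, 0.5, -0.5]
grip_width: 0.0851
```

Run:
```python
from h import *
np.set_printoptions(precision=4,suppress=True)
s=bot.sense(); im=bot.grab_frame('wrist'); print(s['clock'],s['tcp_pos'],R.from_rotvec(s['ee_rot']).as_matrix(),s['contact_force'],s['qvel'])
np.save('s1.npy',s,allow_pickle=True); cv2.imwrite('w1.png',im[:,:,::-1]); save('w1',im,1.5)
for t in('key','dowel','step_pin','holder'):
    print(t,[(np.round(d['at'][::-1],1),round(d['confidence'],2)) for d in bot.spot_point('wrist',t)])
```

```text
2.4 [ 0.4901 -0.2803  0.0895] [[-0.0001 -0.968   0.2508]
 [ 0.      0.2508  0.968 ]
 [-1.      0.0001 -0.    ]] [ 0.8124  0.491  -0.5201] [-0.0222 -0.0045 -0.0024 -0.0001 -0.     -0.0015]
key [(array([249. , 225.6]), 0.55)]
dowel [(array([254.4, 150.4]), 0.64)]
step_pin [(array([249.8, 187.1]), 0.53)]
holder []
```

View pics/w1.png

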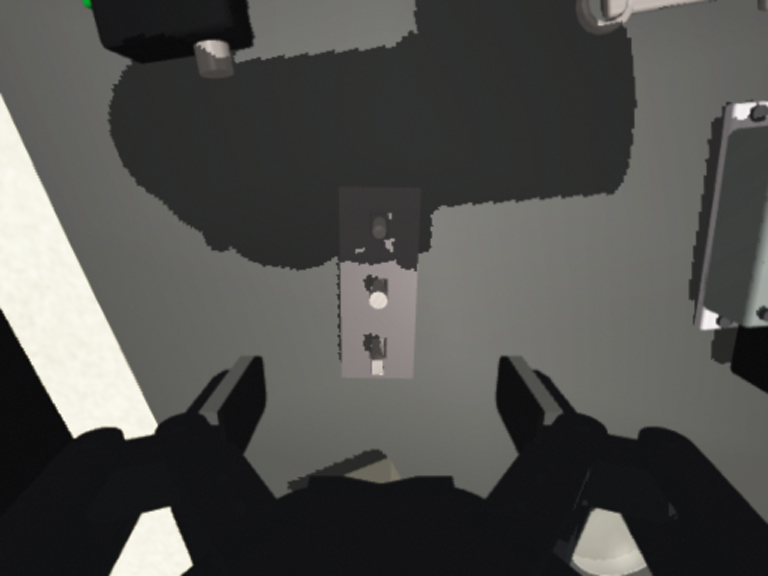

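The wrist view shows three pegs: a thin dowel at native (253,151), a round stepped head at (252,199), and a square-topped peg at (251,245). That last one is the key, in the pocket farthest from the robot.

Run:
```python
from h import *
np.set_printoptions(precision=4,suppress=True)
s=np.load('s1.npy',allow_pickle=True).item(); im=cv2.imread('w1.png')[:,:,::-1].copy()
g=im.mean(2); r0,c0=225,235; cr=g[r0:256,c0:270]
m=(cr>190).astype(np.uint8); n,l,st,ce=cv2.connectedComponentsWithStats(m); print(st,ce+[c0,r0])
i=1+np.argmax(st[1:,4]); cn=cv2.findContours((l==i).astype(np.uint8),0,2)[0][0].reshape(-1,2)
P=np.array([at('wrist',c0+x,r0+y,.044,s)[:2] for x,y in cn],np.float32)*1000
print(cv2.minAreaRect(P)); print(P.mean(0))
c=at('wrist',*(ce[i]+[c0,r0]),.044,s); print('centre',c,'tool',totool(c-s['tcp_pos'],s))
for p in((226.5,251.5),(280,124.5),(227,124.5),(276,251.5)): print(at('wrist',*p,.016,s))
print(np.round(cr[8:30,6:26]).astype(int))
save('k1',im[220:260,230:275],12)
```

```text
[[   0    0   35   31 1034]
 [  13   16    7    9   51]] [[252.0397 239.7824]
 [251.1961 244.4118]]
((533.0863037109375, -293.92974853515625), (5.564951419830322, 8.28079605102539), 75.4839096069336)
[ 534.2492 -293.8209]
centre [ 0.5325 -0.2936  0.044 ] tool [ 4.5504 -4.4409 -0.2191]
[ 0.5485 -0.3249  0.016 ]
[ 0.4359 -0.2413  0.016 ]
[ 0.4238 -0.2881  0.016 ]
[ 0.5616 -0.2744  0.016 ]
[[133 128  80  67  64  53  56  66  68  68  69  69  75 105 118  77 100 132
  137 137]
 [133 134 128 126 118  69  59  67  67  68  69  69  73  97 110  74 100 132
  136 137]
 [133 134 134 134 126  94  66  68  68  69  70  69  70  79 102  73 100 131
  136 136]
 [134 133 133 133 126  98  67  67  68  70  77  73  72  74  94  71  99 132
  136 136]
 [133 133 133 134 126  98  74  70  73  75  79  81  82  75  77  76 102 131
  136 136]
 [132 133 133 133 125 100  81  71  74  78  82  85  88  88  92  96 107 131
  136 136]
 [133 133 133 132 132 126 100  89  89 101 105 108 111 112 115 122 126 134
  136 136]
 [133 133 132 133 133 130 112 155 164 167 168 170 170 167 140 134 134 135
  135 136]
 [132 133 132 133 133 130 119 
[... 460 characters left out ...]
 133 133
  134 134]
 [131 132 131 131 132 129 123 189 195 194 194 192 191 190 162 137 133 133
  132 134]
 [131 131 131 132 131 130 126 188 194 192 191 188 191 185 167 139 134 133
  133 133]
 [131 130 131 131 132 131 129 173 176 174 172 174 204 205 169 138 133 133
  132 133]
 [130 130 131 131 131 131 131 137 138 137 137 138 143 144 137 133 133 133
  134 134]
 [128 128 128 129 129 128 129 129 129 130 129 130 130 131 130 129 131 131
  131 132]
 [113 114 114 114 115 115 114 115 115 117 118 118 118 119 118 118 119 119
  119 119]
 [112 112 111 112 112 113 112 113 113 114 113 113 112 113 113 113 113 113
  113 114]
 [111 111 111 112 111 112 112 111 111 112 113 112 112 112 113 112 113 113
  113 113]]
```

View pics/k1.png

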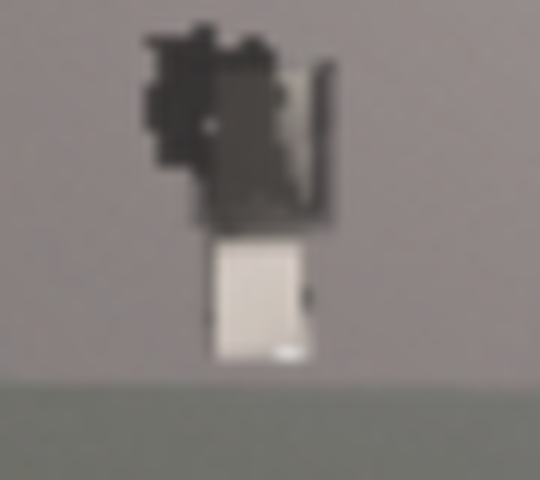

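The key's top face fills columns 248 to 254.5 and rows 240 to 249.5, with its 8 mm side across the jaws, so the yaw is already right. Top centre is (0.5325, -0.2936). I'll grasp its top 8 mm.

>>> carry_out:
  commands:
    - {"x": 1,"y": -4.4,"z": -0.2,"hand": -1}
    - {"x": 3,"y": -4.4,"z": -0.2,"hand": -1}
    - {"x": 5,"y": -4.4,"z": -0.2,"hand": -0.5}
    - {"x": 5.35,"y": -4.4,"z": -0.2,"hand": 0}
    - {"x": 5.35,"y": -4.4,"z": -0.2,"hand": 0.5}
    - {"x": 5.35,"y": -4.4,"z": -0.2,"hand": 0.5}
    - {"x": 5.35,"y": -4.4,"z": -0.2,"hand": 1}
    - {"x": 5.35,"y": -4.4,"z": -0.2,"hand": 1}
    - {"x": 5.35,"y": -4.4,"z": -0.2,"hand": 1}
    - {"x": 5.35,"y": -4.4,"z": -0.2,"hand": 1}
    - {"x": 5.35,"y": -4.4,"z": -0.2,"hand": 1}
  newtons: 30

```text
validation failed for argument at $.co...
```

Run:
```python
from h import *
s=bot.sense(); im=bot.grab_frame('wrist'); np.save('s2.npy',s,allow_pickle=True); cv2.imwrite('w2.png',im[:,:,::-1]);print(s['tcp_pos'],s['contact_force'],s['grip_width'],s['clock'])
save('w2',im[150:300,160:350],4)
```

```text
[ 0.48958813 -0.28120158  0.08959813] [ 0.75531744 -0.03220788 -0.11799895] 0.08554686960214712 2.65
```

View pics/w2.png

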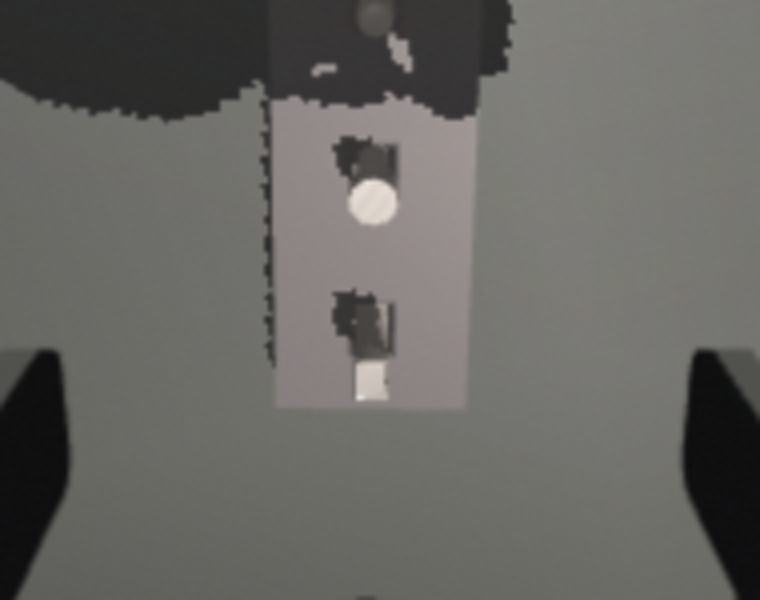

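The call was refused as malformed, most likely because rows without "twist" aren't accepted, so nothing moved. The picture shows the key's top at native (253,245). I'll re-measure from this settled pose and resend.

Run:
```python
from h import *
s=np.load('s2.npy',allow_pickle=True).item(); g=cv2.imread('w2.png').mean(2)
m=np.zeros_like(g); m[238:252,246:260]=np.clip(g[238:252,246:260]-150,0,40)
M=cv2.moments(m); p=(M['m10']/M['m00'],M['m01']/M['m00']); c=at('wrist',*p,.044,s); print(p,c,totool(c-s['tcp_pos'],s),R.from_rotvec(s['ee_rot']).as_matrix())
```

```text
(252.09306305120444, 244.87402922206135) [ 0.53272702 -0.29388228  0.044     ] [ 4.56020813 -4.49394167 -0.13611652] [[ 8.60767279e-05 -9.67505692e-01  2.52849221e-01]
 [-1.89736548e-05  2.52849221e-01  9.67505696e-01]
 [-9.99999996e-01 -8.80771984e-05  3.40731451e-06]]
```

>>> carry_out:
  commands:
    - {"x": 1,"y": -4.5,"z": -0.14,"twist": 0,"hand": -1}
    - {"x": 3,"y": -4.5,"z": -0.14,"twist": 0,"hand": -1}
    - {"x": 5,"y": -4.5,"z": -0.14,"twist": 0,"hand": -0.5}
    - {"x": 5.35,"y": -4.5,"z": -0.14,"twist": 0,"hand": 0.1}
    - {"x": 5.35,"y": -4.5,"z": -0.14,"twist": 0,"hand": 0.5}
    - {"x": 5.35,"y": -4.5,"z": -0.14,"twist": 0,"hand": 0.5}
    - {"x": 5.35,"y": -4.5,"z": -0.14,"twist": 0,"hand": 1}
    - {"x": 5.35,"y": -4.5,"z": -0.14,"twist": 0,"hand": 1}
    - {"x": 5.35,"y": -4.5,"z": -0.14,"twist": 0,"hand": 1}
    - {"x": 5.35,"y": -4.5,"z": -0.14,"twist": 0,"hand": 1}
    - {"x": 5.35,"y": -4.5,"z": -0.14,"twist": 0,"hand": 1}
  newtons: 30

```text
clock: 4.08
tcp_pos: [0.5333, -0.2931, 0.036]
ee_rot: [-1.02, 1.319, 1.02]
contact_force: [0.6, 0.4, 0.1]
grip_width: 0.0002
```

The fingers shut completely without taking the key, so I need to look before moving.

Run:
```python
from h import *
s=bot.sense(); im=bot.grab_frame('wrist'); np.save('s3.npy',s,allow_pickle=True); cv2.imwrite('w3.png',im[:,:,::-1]);print(s['tcp_pos'],s['contact_force'],s['grip_width'],s['clock'])
save('w3',im[130:380,150:360],2.4)
```

```text
[ 0.53330854 -0.29307359  0.03595283] [0.64145258 0.41665815 0.09775267] 0.00015226961822496722 4.075
```

View pics/w3.png

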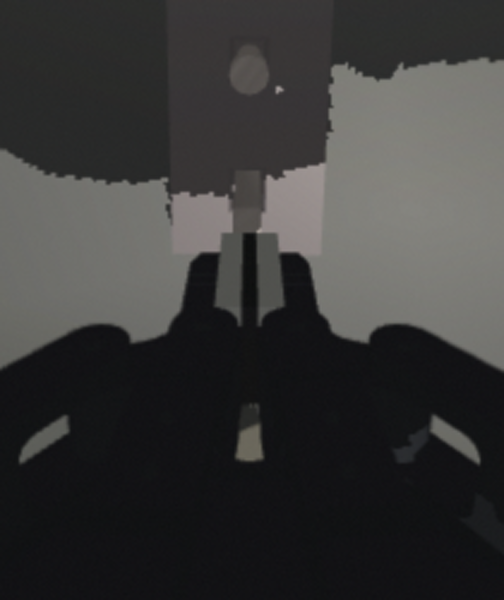

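Run:
```python
from h import *
np.set_printoptions(precision=2,suppress=True)
s=np.load('s3.npy',allow_pickle=True).item(); 
y=np.array([-.9675,.2528,0]); z=np.array([.2528,.9675,0])
crop=lambda p:(proj('wrist',p,s)-[150,130])*2.4
for n,k in(('key',np.array([.5327,-.2939,0])),):
  for h in(.016,.030,.044):
    print(h,'near',crop(k+.0055*y+[0,0,h]),'far',crop(k-.0055*y+[0,0,h]))
t=s['tcp_pos']; 
for d in(0,.019,.038):print('tcp',d,crop(t+[0,0,d]),crop(t+.011*y+[0,0,d]),crop(t+.011*y+.004*z+[0,0,d]))
g=cv2.imread('w3.png').mean(2); print(np.round(g[196:236:2,244:264]).astype(int))
```

```text
0.016 near [245.63 173.21] far [245.64 204.79]
0.03 near [245.45 188.36] far [245.46 221.84]
0.044 near [245.25 205.78] far [245.27 241.4 ]
tcp 0 [248.59 213.98] [248.63 179.06] [262.33 179.07]
tcp 0.019 [248.63 241.55] [248.68 203.37] [263.88 203.38]
tcp 0.038 [248.69 275.67] [248.74 233.61] [265.79 233.62]
[[ 54  54  54  54  54  53  54  54  53  54  54  53  54  54  54  54  54  52
   54  54]
 [ 54  54  54  54  54  54  54  54  54  54  54  53  53  54  55  54  54  54
   54  54]
 [ 53  52  51  53  55  55  56  54  54  53  54  54  54  54  53  52  51  53
   53  55]
 [ 54  52  51  56  66  67  68  69  71  72  73  75  75  75  62  53  53  67
   66  56]
 [ 54  52  52  58  67  68  68  68  70  71  73  73  74  74  65  54  69 135
  143 133]
 [ 54  53  54  65  69  68  68  68  70  69  71  72  73  74  66  63  96 138
  144 144]
 [ 54  54  75 109  79  69  68  68  69  69  70  71  72  72  65  64  94 136
  143 144]
 [ 63  55  56  66  69  69  67  68  69  69  69  70  71  71  67  65  93 137
  143 144]
 [131  75  57  62  67  68  68  68  69  69  69  70  70  70  68  71  94 135
  142 143]
 [135 113  84  67  68  68
[... 210 characters left out ...]
 118 137
  141 141]
 [136 137 132  86  80  82  82  82  82  82  81  81  80  80  95 133 140 140
  140 140]
 [136 137 131  86  82  81  81  81  80  80  80  79  81  80  95 133 138 139
  140 140]
 [136 135 131  86  80  81  80  80  80  80  81  80  80  82 101 134 139 138
  138 139]
 [130 131 125  85  80  81  79  77  75  76  76  76  87 149 152 136 133 133
  134 134]
 [ 80  80  80  80  81  80  77  39  18  15  16  18  36  75  80  81  80  81
   80  80]
 [ 80  80  80  80  81  80  77  32  16  16  16  16  28  74  80  80  80  80
   80  81]
 [ 80  80  80  80  81  80  76  32  16  15  14  17  26  74  80  81  80  81
   80  80]
 [ 81  81  81  80  80  80  76  31  16  15  15  16  27  74  80  79  80  81
   80  81]]
```

Run:
```python
from h import *
np.set_printoptions(precision=4,suppress=True)
s=np.load('s1.npy',allow_pickle=True).item(); a=at('wrist',251.3,244.7,.044,s); b=at('wrist',252.7,150,.044,s); print(np.linalg.norm(a-b),'want .084 if dowel top z=.044')
im=bot.grab_frame('scene'); s=bot.sense()
for d in(0,.034): print('tip proj scene',proj('scene',s['tcp_pos']+[0,0,d]))
print('key top scene',proj('scene',[.5327,-.2939,.044]))
p=proj('scene',[.5327,-.2939,.044]).astype(int); save('sc3',im[p[1]-45:p[1]+45,p[0]-45:p[0]+45],6)
```

```text
0.08755876218236854 want .084 if dowel top z=.044
tip proj scene [154.1978 197.978 ]
tip proj scene [152.1393 192.6683]
key top scene [153.5115 196.5501]
```

View pics/sc3.png

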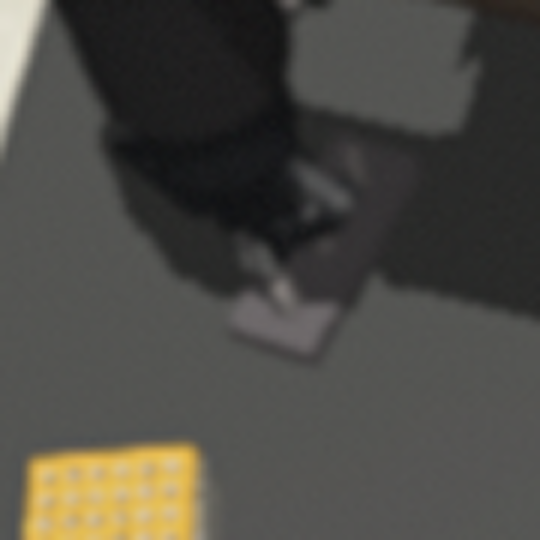

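The scene crop shows the key's bright body below the dark gripper, with the shut fingers ending above it. Both views put the visible fingertips about 34 mm higher than the reported TCP. I'll test by touch: open, go 3 cm lower, and close again.

>>> carry_out:
  commands:
    - {"x": 0,"y": 0,"z": 0,"twist": 0,"hand": 0}
    - {"x": 0,"y": 0,"z": 0,"twist": 0,"hand": -0.2}
    - {"x": 0,"y": 0,"z": 0,"twist": 0,"hand": -0.2}
    - {"x": 0.6,"y": 0,"z": 0,"twist": 0,"hand": -0.2}
    - {"x": 1.2,"y": 0,"z": 0,"twist": 0,"hand": -0.2}
    - {"x": 1.8,"y": 0,"z": 0,"twist": 0,"hand": -0.2}
    - {"x": 1.8,"y": 0,"z": 0,"twist": 0,"hand": -0.2}
  newtons: 20

```text
clock: 5.05
tcp_pos: [0.5328, -0.2929, 0.0172]
ee_rot: [-1.019, 1.32, 1.021]
contact_force: [0.5, -0.6, 0.3]
grip_width: 0.0514
```

>>> carry_out:
  commands:
    - {"x": 0.5,"y": 0,"z": 0,"twist": 0,"hand": -0.2}
    - {"x": 1.0,"y": 0,"z": 0,"twist": 0,"hand": -0.2}
    - {"x": 1.4,"y": 0,"z": 0,"twist": 0,"hand": 0.2}
    - {"x": 1.4,"y": 0,"z": 0,"twist": 0,"hand": 0.8}
    - {"x": 1.4,"y": 0,"z": 0,"twist": 0,"hand": 1}
    - {"x": 1.4,"y": 0,"z": 0,"twist": 0,"hand": 1}
    - {"x": 1.4,"y": 0,"z": 0,"twist": 0,"hand": 1}
  newtons: 20

```text
clock: 5.92
tcp_pos: [0.5334, -0.2931, 0.0042]
ee_rot: [-1.02, 1.319, 1.02]
contact_force: [-1.0, 1.5, -1.3]
grip_width: 0.007
```

Run:
```python
from h import *
s=bot.sense(); im=bot.grab_frame('wrist'); np.save('s4.npy',s,allow_pickle=True); cv2.imwrite('w4.png',im[:,:,::-1]);print(s['tcp_pos'],s['contact_force'],s['grip_width'],s['clock'])
save('w4',im[180:270,190:320],6)
```

```text
[ 0.53344174 -0.29310626  0.00416816] [-0.97471401  1.52598524 -1.28455733] 0.0070349667489516005 5.925
```

View pics/w4.png

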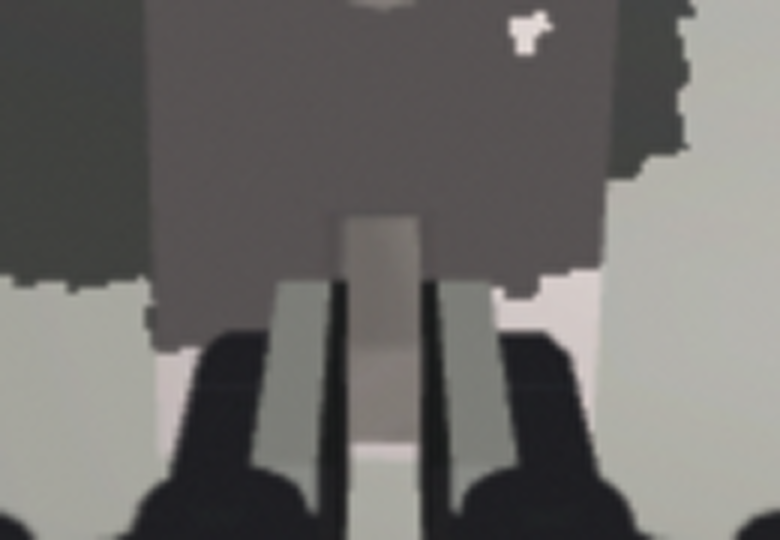

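The key is now between the pads (width 7 mm, pads slightly compressed). The pad tips are at crop row 281 and the key's top edge at row 347. By my geometry the real fingertips are about 36 mm behind the reported TCP, so I'm holding only the top 4 mm. I'll regrip 2 mm deeper, then lift.

>>> carry_out:
  commands:
    - {"x": 0,"y": 0,"z": 0,"twist": 0,"hand": 0.6}
    - {"x": 0.1,"y": 0,"z": 0,"twist": 0,"hand": 0.6}
    - {"x": 0.25,"y": 0,"z": 0,"twist": 0,"hand": 0.6}
    - {"x": 0.25,"y": 0,"z": 0,"twist": 0,"hand": 1}
    - {"x": 0.25,"y": 0,"z": 0,"twist": 0,"hand": 1}
    - {"x": 0.25,"y": 0,"z": 0,"twist": 0,"hand": 1}
    - {"x": 0.25,"y": 0,"z": 0,"twist": 0,"hand": 1}
    - {"x": -0.5,"y": 0,"z": 0,"twist": 0,"hand": 1}
    - {"x": -1.5,"y": 0,"z": 0,"twist": 0,"hand": 1}
    - {"x": -3,"y": 0,"z": 0,"twist": 0,"hand": 1}
    - {"x": -5,"y": 0,"z": 0,"twist": 0,"hand": 1}
    - {"x": -8,"y": 0,"z": 0,"twist": 0,"hand": 1}
    - {"x": -11.7,"y": 0.5,"z": 4,"twist": 0,"hand": 1}
    - {"x": -11.7,"y": 1.0,"z": 9,"twist": 0,"hand": 1}
    - {"x": -11.7,"y": 2.0,"z": 15,"twist": 0,"hand": 1}
    - {"x": -11.7,"y": 3.0,"z": 21,"twist": 0,"hand": 1}
    - {"x": -11.7,"y": 3.8,"z": 26,"twist": 0,"hand": 1}
    - {"x": -11.7,"y": 3.8,"z": 28.3,"twist": 0,"hand": 1}
    - {"x": -11.7,"y": 3.8,"z": 28.3,"twist": 0,"hand": 1}
    - {"x": -11.7,"y": 3.8,"z": 28.3,"twist": 0,"hand": 1}
  newtons: 40

```text
clock: 8.48
tcp_pos: [0.5677, -0.0103, 0.1213]
ee_rot: [-1.02, 1.319, 1.02]
contact_force: [0.4, -0.6, -0.1]
grip_width: 0.0061
```

Run:
```python
from h import *
s=bot.sense(); im=bot.grab_frame('wrist'); np.save('s5.npy',s,allow_pickle=True); cv2.imwrite('w5.png',im[:,:,::-1]);print(s['tcp_pos'],s['ee_rot'],s['contact_force'],s['grip_width'],s['clock'])
p=proj('wrist',[.52,.003,.092],s); print(p)
save('w5',im[60:310,100:400],2.6)
```

```text
[ 0.56767011 -0.01030866  0.12131151] [-1.0196597   1.31890714  1.01956977] [ 0.35586204 -0.64012788 -0.13378401] 0.006118513350547239 8.475
[254.67436269 144.24672322]
```

View pics/w5.png

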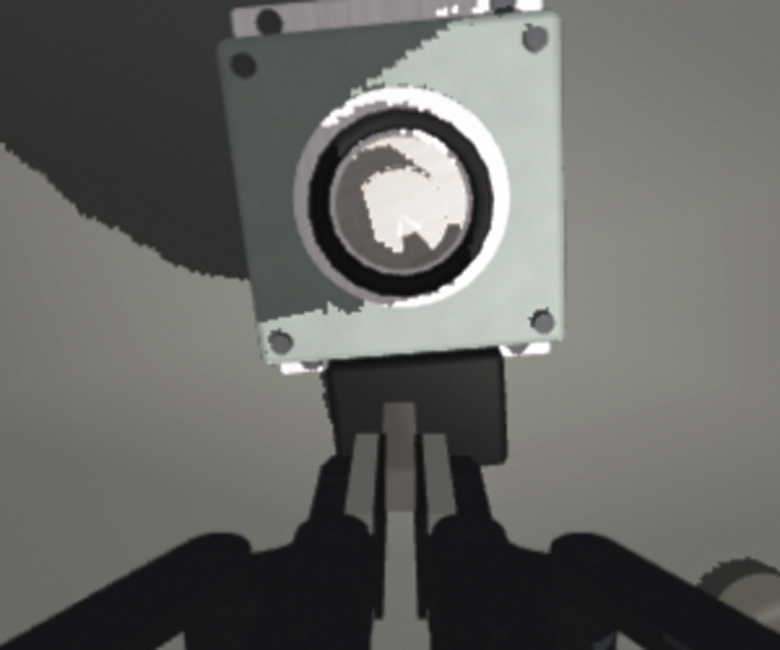

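The key is held (width 6 mm). The shaft end shows at native (254,137) with mixed shadows, and the connector is towards image bottom. I'll bring the camera straight above the shaft and closer for the slot.

>>> carry_out:
  commands:
    - {"x": 0,"y": -2,"z": 0,"twist": 0,"hand": 1}
    - {"x": 2,"y": -2.5,"z": 0,"twist": 0,"hand": 1}
    - {"x": 4.5,"y": -2.5,"z": 0,"twist": 0,"hand": 1}
    - {"x": 5.5,"y": -2.5,"z": 0,"twist": 0,"hand": 1}
    - {"x": 5.5,"y": -2.5,"z": 0,"twist": 0,"hand": 1}
    - {"x": 5.5,"y": -2.5,"z": 0,"twist": 0,"hand": 1}

```text
clock: 9.28
tcp_pos: [0.5925, -0.0161, 0.067]
ee_rot: [-1.02, 1.318, 1.019]
contact_force: [0.6, -0.3, -0.5]
grip_width: 0.0065
```

Run:
```python
from h import *
np.set_printoptions(precision=4,suppress=True)
s=bot.sense(); im=bot.grab_frame('wrist'); np.save('s6.npy',s,allow_pickle=True); cv2.imwrite('w6.png',im[:,:,::-1]);print(s['tcp_pos'],s['contact_force'],s['grip_width'],s['clock'])
p=proj('wrist',[.52,.003,.092],s); print(p)
s5=np.load('s5.npy',allow_pickle=True).item(); w5=cv2.imread('w5.png')
def enh(bgr,c,h):
    c=np.round(c).astype(int); k=bgr[c[1]-h:c[1]+h,c[0]-h:c[0]+h]
    l=cv2.createCLAHE(3,(2,2)).apply(cv2.resize(cv2.cvtColor(k,6),(390,390),interpolation=cv2.INTER_CUBIC)); return l
a=enh(im[:,:,::-1].copy(),p,45); b=enh(w5,proj('wrist',[.52,.003,.092],s5),34)
cv2.imwrite('pics/m6.png',np.hstack([a,b]))
```

```text
[ 0.5925 -0.0161  0.067 ] [ 0.6329 -0.2942 -0.5417] 0.006516591406062107 9.275
[254.0772 108.6657]
```

View pics/m6.png

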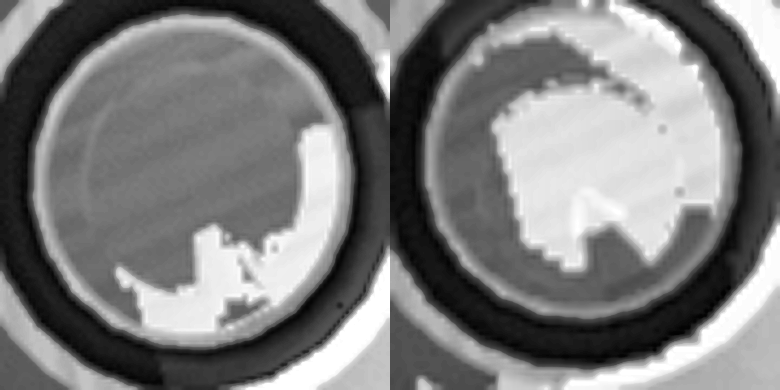

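Right-hand panel: a dark slot-like patch at about (610,245), below and right of the shaft centre (590,170). In the left panel the arm's shadow clutters the same area. The light comes from +x/+y, so I'll move the arm to the -y side and take unshadowed views.

>>> carry_out:
  commands:
    - {"x": -3,"y": 0.3,"z": -2,"twist": 0,"hand": 1}
    - {"x": -5.3,"y": 1,"z": -6,"twist": 0,"hand": 1}
    - {"x": -5.3,"y": 1,"z": -9,"twist": 0,"hand": 1}
    - {"x": -5.3,"y": 1,"z": -9,"twist": 0,"hand": 1}
    - {"x": -5.3,"y": 1,"z": -9,"twist": 0,"hand": 1}

```text
clock: 9.95
tcp_pos: [0.56, -0.1004, 0.1196]
ee_rot: [-1.02, 1.318, 1.019]
contact_force: [-0.5, -0.9, -0.7]
grip_width: 0.0066
```

```bash
cat > rect.py <<'E'
from h import *
def rect(cam,im,s,z,c,h=.03,n=240):
    # world-aligned: right=+x, up=+y
    g=np.linspace(-h,h,n); X,Y=np.meshgrid(c[0]+g,c[1]-g)
    m,T=wfc(cam,s); P=np.stack([X,Y,np.full_like(X,z)],-1)
    q=(P-T[:3,3])@T[:3,:3]; u=q[...,:2]/q[...,2:]; u=u*(1+m['k1']*(u**2).sum(-1,keepdims=True))
    return cv2.remap(im,(m['fx']*u[...,0]+m['cx']).astype(np.float32),(m['fy']*u[...,1]+m['cy']).astype(np.float32),cv2.INTER_CUBIC)
def ringfit(cam,im,s,z,c0,r):
    # circle fit to the strongest radial edges near radius r in plane z
    c=np.array(c0,float)
    for _ in range(6):
        a=np.linspace(0,2*np.pi,180,endpoint=False); rr=np.arange(r-.004,r+.004,.00025)
        m,T=wfc(cam,s); P=np.stack([c[0]+np.outer(np.cos(a),rr),c[1]+np.outer(np.sin(a),rr),np.full((180,len(rr)),z)],-1)
        q=(P-T[:3,3])@T[:3,:3]; u=q[...,:2]/q[...,2:]; u=u*(1+m['k1']*(u**2).sum(-1,keepdims=True))
        v=cv2.remap(im.astype(np.float32).mean(2),(m['fx']*u[...,0]+m['cx']).astype(np.float32),(m['fy']*u[...,1]+m['cy']).astype(np.float32),cv2.INTER_LINEAR)
        d=np.abs(np.gradient(cv2.GaussianBlur(v,(5,1),0),axis=1)); k=d.argmax(1); w=d.max(1)>6
        e=np.stack([c[0]+np.cos(a)*rr[k],c[1]+np.sin(a)*rr[k]],1)[w]
        A=np.c_[2*e,np.ones(len(e))]; W=np.ones(len(e))
        for _ in range(8):
            x=np.linalg.lstsq(A*W[:,None],(e**2).sum(1)*W,rcond=None)[0]; R0=np.sqrt(x[2]+x[0]**2+x[1]**2)
            W=1/(1+(np.abs(np.hypot(*(e-x[:2]).T)-R0)/.0004))
        c=x[:2]
    return c,R0,len(e)
E
python3 - <<'E'
from rect import *
np.set_printoptions(precision=4,suppress=True)
s=bot.sense(); im=bot.grab_frame('wrist'); np.save('s7.npy',s,allow_pickle=True); cv2.imwrite('w7.png',im[:,:,::-1]);print(s['tcp_pos'],s['grip_width'],proj('wrist',[.52,.003,.092],s))
for c in('top','scene'): cv2.imwrite(c+'7.png',bot.grab_frame(c)[:,:,::-1])
for n in(5,6,7):
    S=np.load(f's{n}.npy',allow_pickle=True).item(); I=cv2.imread(f'w{n}.png')
    for z,r in((.062,.022),(.066,.031),(.068,.031)): print(n,z,r,ringfit('wrist',I,S,z,(.52,.003),r))
for c in('top','scene'):
    I=cv2.imread(c+'7.png'); print(c,ringfit(c,I,None,.062,(.52,.003),.022),ringfit(c,I,None,.067,(.52,.003),.031))
E
```

```text
[ 0.56   -0.1004  0.1196] 0.006600110861325737 [373.9193 124.2026]
5 0.062 0.022 (array([0.5181, 0.0028]), np.float64(0.02400950181640206), 180)
5 0.066 0.031 (array([0.5183, 0.0027]), np.float64(0.03058391907109161), 180)
5 0.068 0.031 (array([0.5181, 0.0027]), np.float64(0.030300750713215408), 180)
6 0.062 0.022 (array([0.5183, 0.0027]), np.float64(0.02396197854118641), 180)
6 0.066 0.031 (array([0.5182, 0.0027]), np.float64(0.030531876437837648), 180)
6 0.068 0.031 (array([0.5182, 0.0027]), np.float64(0.03017781269986125), 180)
7 0.062 0.022 (array([0.5184, 0.0035]), np.float64(0.02324024976568436), 159)
7 0.066 0.031 (array([0.5179, 0.0017]), np.float64(0.030848147993569032), 180)
7 0.068 0.031 (array([0.5176, 0.001 ]), np.float64(0.030564950491306198), 180)
top (array([0.519 , 0.0031]), np.float64(0.02273277176246195), 134) (array([0.5153, 0.0034]), np.float64(0.03306400105901293), 180)
scene (array([0., 0.]), np.float64(0.0), 0) (array([0., 0.]), np.float64(0.0), 0)
```

Run:
```python
from rect import *
c=(.5182,.0027); t=[]
for n in(7,5,6):
    S=np.load(f's{n}.npy',allow_pickle=True).item(); t.append(rect('wrist',cv2.imread(f'w{n}.png'),S,.092,c,.022,390))
t.append(rect('top',cv2.imread('top7.png'),None,.092,c,.022,390))
o=[]
for k in t:
    l=cv2.createCLAHE(2,(2,2)).apply(cv2.cvtColor(k,6)); o.append(cv2.resize(l,(290,290)) if len(o) else l)
A=np.zeros((580,780),np.uint8); A[:390,:390]=o[0]; A[:290,400:690]=o[1]; A[290:580,400:690]=o[2]; A[400:580,0:180]=cv2.resize(o[3],(180,180))
# polar unwrap of view 7: rows radius 4..20mm, cols angle -90..90
p=cv2.warpPolar(t[0],(200,720),(195,195),195,cv2.WARP_POLAR_LINEAR); p=cv2.rotate(np.roll(p,360,0),cv2.ROTATE_90_CLOCKWISE)
cv2.imwrite('pics/m7.png',A)
g=cv2.cvtColor(t[0],6)
th=np.deg2rad(np.arange(-90,91,6))
for r in(4,8,10,12,13.5,16): print(r,[int(g[int(195-np.sin(a)*r*195/22),int(195+np.cos(a)*r*195/22)]) for a in th])
```

```text
4 [237, 237, 237, 236, 236, 236, 236, 235, 236, 238, 245, 252, 254, 251, 245, 240, 237, 236, 235, 237, 242, 246, 244, 239, 235, 233, 233, 233, 232, 232, 233]
8 [239, 239, 238, 237, 237, 237, 238, 238, 236, 236, 238, 242, 239, 194, 107, 78, 81, 82, 81, 150, 233, 233, 232, 232, 231, 232, 234, 233, 231, 230, 230]
10 [239, 239, 239, 238, 238, 239, 239, 237, 237, 237, 238, 238, 238, 236, 233, 215, 170, 95, 82, 109, 196, 235, 233, 232, 231, 230, 231, 232, 232, 230, 229]
12 [234, 236, 237, 237, 236, 241, 236, 235, 238, 239, 241, 236, 238, 236, 234, 208, 123, 52, 44, 109, 231, 233, 232, 233, 232, 230, 230, 230, 233, 231, 229]
13.5 [225, 211, 162, 187, 217, 234, 218, 222, 229, 237, 181, 206, 235, 216, 175, 109, 16, 14, 14, 66, 186, 181, 194, 183, 203, 181, 177, 197, 179, 179, 186]
16 [85, 81, 81, 82, 83, 119, 218, 219, 94, 90, 125, 152, 122, 59, 18, 15, 27, 43, 49, 51, 51, 47, 42, 39, 39, 38, 37, 46, 38, 36, 37]
```

View pics/m7.png

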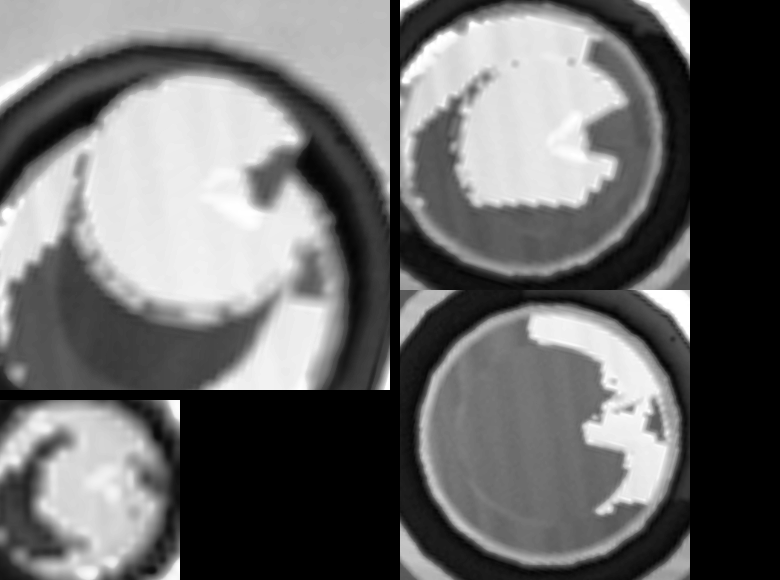

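Rectified to the shaft-end plane, view 7 shows the shaft disc centred near (196,196) with a dark notch from about (255,188) out to (300,145). That points a little to the +y side of +x. The notch looks only half the slot's width, so part of the slot is probably lit. I've now viewed 12 pictures, so further looks will be numeric. I'll turn the tool so the gripper stands on the shadow side with the camera overhead.

>>> carry_out:
  commands:
    - {"x": 0,"y": 1,"z": 0.2,"twist": 0.17,"hand": 1}
    - {"x": 0,"y": 2,"z": 0.4,"twist": 0.34,"hand": 1}
    - {"x": 0,"y": 3,"z": 0.6,"twist": 0.51,"hand": 1}
    - {"x": 0,"y": 4,"z": 0.8,"twist": 0.68,"hand": 1}
    - {"x": 0,"y": 5,"z": 1,"twist": 0.85,"hand": 1}
    - {"x": 0,"y": 6,"z": 1.2,"twist": 1.02,"hand": 1}
    - {"x": 1.5,"y": 6.8,"z": 1.4,"twist": 1.19,"hand": 1}
    - {"x": 3,"y": 6.8,"z": 1.4,"twist": 1.36,"hand": 1}
    - {"x": 4.5,"y": 6.8,"z": 1.4,"twist": 1.5,"hand": 1}
    - {"x": 4.5,"y": 6.8,"z": 1.4,"twist": 1.5,"hand": 1}
    - {"x": 4.5,"y": 6.8,"z": 1.4,"twist": 1.5,"hand": 1}

```text
clock: 11.48
tcp_pos: [0.49, -0.1336, 0.0495]
ee_rot: [0.188, 1.535, 0.08]
contact_force: [1.0, 0.3, 0.4]
grip_width: 0.0061
```

Run:
```python
from rect import *
np.set_printoptions(precision=4,suppress=True)
s=bot.sense(); im=bot.grab_frame('wrist'); np.save('s8.npy',s,allow_pickle=True); cv2.imwrite('w8.png',im[:,:,::-1]);print(s['tcp_pos'],s['ee_rot'],s['q'],s['grip_width'],proj('wrist',[.5182,.0027,.092],s))
I=cv2.imread('w8.png'); c,_,_=ringfit('wrist',I,s,.067,(.5182,.0027),.031); print(c)
g=cv2.cvtColor(rect('wrist',I,s,.092,(.5182,.0027),.017,35),6)
for r in g: print(''.join('%4d'%v for v in r))
```

```text
[ 0.49   -0.1336  0.0495] [0.1882 1.5352 0.0799] [-0.0321  0.2602 -0.4394 -0.2283 -0.8528 -3.03  ] 0.006065917681199483 [291.1762 -30.8002]
[ 0.5172 -0.0004]
   0   0   0   0   0   0   0   0   0   0   0   0   0   0   0   0   0   0   0   0   0   0   0   0   0   0   0   0   0   0   0   0   0   0   0
   0   0   0   0   0   0   0   0   0   0   0   0   0   0   0   0   0   0   0   0   0   0   0   0   0   0   0   0   0   0   0   0   0   0   0
   0   0   0   0   0   0   0   0   0   0   0   0   0   0   0   0   0   0   0   0   0   0   0   0   0   0   0   0   0   0   0   0   0   0   0
   0   0   0   0   0   0   0   0   0   0   0   0   0   0   0   0   0   0   0   0   0   0   0   0   0   0   0   0   0   0   0   0   0   0   0
   0   0   0   0   0   0   0   0   0   0   0   0   0   0   0   0   0   0   0   0   0   0   0   0   0   0   0   0   0   0   0   0   0   0   0
   0   0   0   0   0   0   0   0   0   0   0   0   0   0   0   0   0   0   0   0   0   0   0   0   0   0   0   0   0   0   0   0   0   0   0
   0   0   0   0   0   0   0   0   0   0   0   0   0   0   0   0   0   0   0   0   0   0   0   0
[... 3292 characters left out ...]
   0   0   0   0   0   0   0   0   0   0   0   0   0   0   0   0   0   0   0   0   0   0   0   0   0   0   0   0   0   0   0   0   0   0
 113  93  81  72  63  55  41  29  20   9   2   0   0   0   0   0   0   0   0   0   0   0   0   0   0   0   0   0   0   0   0   0   0   0   0
 105  89  85  86  89  91  89  88  87  87  87  86  87  90  94 101 105 105  99  90  83  77  71  60  52  53  80  23  14   5   0   0   0   0   0
 104  89  85  87  90  90  89  88  87  87  86  87  87  87  88  90  90  89  87  85  84  84  87  85  90 186 208  90  87 104 148 128  18  16  32
 103  89  86  88  91  91  89  88  87  87  87  87  87  88  88  91  90  88  87  84  83  86  87  87 107 227 173 154 139 138 177 127  18  15  30
```

Joint 6 hit its limit (-3.03), so the tool tilted. I'll back the twist off and rise first.

>>> carry_out:
  commands:
    - {"x": -3,"y": -3,"z": 0,"twist": -0.17,"hand": 1}
    - {"x": -3,"y": -2,"z": 1,"twist": -0.35,"hand": 1}
    - {"x": -3,"y": -1,"z": 2,"twist": -0.35,"hand": 1}
    - {"x": -3,"y": 0.5,"z": 3.2,"twist": -0.35,"hand": 1}
    - {"x": -1.5,"y": 0.5,"z": 3.2,"twist": -0.35,"hand": 1}
    - {"x": -0.5,"y": 0.5,"z": 3.2,"twist": -0.35,"hand": 1}
    - {"x": -0.5,"y": 0.5,"z": 3.2,"twist": -0.35,"hand": 1}
    - {"x": -0.5,"y": 0.5,"z": 3.2,"twist": -0.35,"hand": 1}

```text
clock: 12.52
tcp_pos: [0.5217, -0.1315, 0.0557]
ee_rot: [-0.089, 1.496, 0.345]
contact_force: [-0.7, -0.8, 0.0]
grip_width: 0.0062
```

Run:
```python
from rect import *
np.set_printoptions(precision=4,suppress=True)
s=bot.sense(); im=bot.grab_frame('wrist'); np.save('s8.npy',s,allow_pickle=True); cv2.imwrite('w8.png',im[:,:,::-1]);print(s['tcp_pos'],R.from_rotvec(s['ee_rot']).as_matrix()[:,2],s['q'],s['grip_width'],proj('wrist',[.5182,.0027,.092],s),s['clock'])
I=cv2.imread('w8.png'); 
for z,r in((.092,.014),(.062,.022),(.067,.031)): print(ringfit('wrist',I,s,z,(.5182,.0027),r))
g=cv2.cvtColor(rect('wrist',I,s,.092,(.5182,.0027),.018,37),6)
if proj('wrist',[.5182,.0027,.092],s)[1]>30:
  for r in g: print(''.join('%4d'%v for v in r))
```

```text
[ 0.5217 -0.1315  0.0557] [0.9596 0.2692 0.0816] [-0.0261  0.2936 -0.3732 -0.2227 -0.8842 -2.6959] 0.006219364374874919 [320.2623  -5.887 ] 12.525
(array([0.5182, 0.002 ]), np.float64(0.013981009457159944), 84)
(array([0.5183, 0.0038]), np.float64(0.023319839680452446), 134)
(array([ 0.5177, -0.0001]), np.float64(0.030471667700272365), 119)
```

Run:
```python
from h import *
np.set_printoptions(precision=4,suppress=True)
for n in(1,5,6,7,8):
    s=np.load(f's{n}.npy',allow_pickle=True).item(); M=R.from_rotvec(s['ee_rot']).as_matrix(); print(n,s['q'],s['tcp_pos'],'x-axis',M[:,0],'pitchsum',s['q'][1]+s['q'][2]-s['q'][4], s['q'][1]-s['q'][2]-s['q'][4])
```

```text
1 [-0.173   0.2759 -0.3808  0.     -0.9142 -1.6514] [ 0.4901 -0.2803  0.0895] x-axis [-0.0001  0.     -1.    ] pitchsum 0.8093783550513969 1.5709317924342225
5 [ 0.3265  0.2479 -0.3361  0.     -0.9868 -2.1519] [ 0.5677 -0.0103  0.1213] x-axis [ 0.0001 -0.     -1.    ] pitchsum 0.8984720726842228 1.5707473333923676
6 [ 0.3025  0.3416 -0.3443  0.0004 -0.8836 -2.1279] [ 0.5925 -0.0161  0.067 ] x-axis [ 0.0013  0.0001 -1.    ] pitchsum 0.8808923130554638 1.5695367059979646
7 [ 0.1665  0.2507 -0.3367  0.     -0.9823 -1.9918] [ 0.56   -0.1004  0.1196] x-axis [ 0.0011  0.0002 -1.    ] pitchsum 0.8962954541294857 1.5696541495324845
8 [-0.0261  0.2936 -0.3732 -0.2227 -0.8842 -2.6959] [ 0.5217 -0.1315  0.0557] x-axis [ 0.036   0.1699 -0.9848] pitchsum 0.8045722420291236 1.551007069475815
```

Reading the numbers: the tool is now tilted 10° (q4 = -0.22), because each call's reference is the pose actually reached. The rows give no tilt control. The twist saturated at q6 = -3.03, so saturating it the same way at +3.03 should bring q4 back. I'll rise to free air and unwind joint 6.

>>> carry_out:
  commands:
    - {"x": -3,"y": 0,"z": 0,"twist": -0.1,"hand": 1}
    - {"x": -7,"y": 0,"z": 0,"twist": -0.27,"hand": 1}
    - {"x": -10,"y": 0,"z": 0,"twist": -0.45,"hand": 1}
    - {"x": -10,"y": 0,"z": 0,"twist": -0.63,"hand": 1}
    - {"x": -10,"y": 0,"z": 0,"twist": -0.81,"hand": 1}
    - {"x": -10,"y": 0,"z": 0,"twist": -0.99,"hand": 1}
    - {"x": -10,"y": 0,"z": 0,"twist": -1.17,"hand": 1}
    - {"x": -10,"y": 0,"z": 0,"twist": -1.35,"hand": 1}
    - {"x": -10,"y": 0,"z": 0,"twist": -1.53,"hand": 1}
    - {"x": -10,"y": 0,"z": 0,"twist": -1.71,"hand": 1}
    - {"x": -10,"y": 0,"z": 0,"twist": -1.89,"hand": 1}
    - {"x": -10,"y": 0,"z": 0,"twist": -2.07,"hand": 1}
    - {"x": -10,"y": 0,"z": 0,"twist": -2.25,"hand": 1}
    - {"x": -10,"y": 0,"z": 0,"twist": -2.43,"hand": 1}
    - {"x": -10,"y": 0,"z": 0,"twist": -2.61,"hand": 1}
    - {"x": -10,"y": 0,"z": 0,"twist": -2.79,"hand": 1}
    - {"x": -10,"y": 0,"z": 0,"twist": -2.97,"hand": 1}

```text
clock: 14.7
tcp_pos: [0.5183, -0.1486, 0.1548]
ee_rot: [-2.234, -0.309, 2.131]
contact_force: [0.7, -1.1, 0.8]
grip_width: 0.0064
```

```bash
cat > st.py <<'E'
from h import *
np.set_printoptions(precision=4,suppress=True)
s=bot.sense(); M=R.from_rotvec(s['ee_rot']).as_matrix(); print(round(float(s['clock']),2),s['q'],s['tcp_pos'],'x',M[:,0],'z az',np.degrees(np.arctan2(M[1,2],M[0,2])),'F',s['contact_force'],s['grip_width'])
E
python3 st.py
```

```text
14.7 [-0.0575  0.1905 -0.2614 -0.1941 -1.0985  0.2583] [ 0.5183 -0.1486  0.1548] x [ 0.0374  0.1699 -0.9847] z az -173.73647081825516 F [ 0.7153 -1.0707  0.7558] 0.006363987601024039
```

>>> carry_out:
  commands:
    - {"x": 0,"y": 0,"z": 0,"twist": -0.18,"hand": 1}
    - {"x": 0,"y": 0,"z": 0,"twist": -0.36,"hand": 1}
    - {"x": 0,"y": 0,"z": 0,"twist": -0.54,"hand": 1}
    - {"x": 0,"y": 0,"z": 0,"twist": -0.72,"hand": 1}
    - {"x": 0,"y": 0,"z": 0,"twist": -0.9,"hand": 1}
    - {"x": 0,"y": 0,"z": 0,"twist": -1.08,"hand": 1}
    - {"x": 0,"y": 0,"z": 0,"twist": -1.26,"hand": 1}
    - {"x": 0,"y": 0,"z": 0,"twist": -1.44,"hand": 1}
    - {"x": 0,"y": 0,"z": 0,"twist": -1.62,"hand": 1}
    - {"x": 0,"y": 0,"z": 0,"twist": -1.8,"hand": 1}
    - {"x": 0,"y": 0,"z": 0,"twist": -1.98,"hand": 1}
    - {"x": 0,"y": 0,"z": 0,"twist": -2.16,"hand": 1}
    - {"x": 0,"y": 0,"z": 0,"twist": -2.34,"hand": 1}
    - {"x": 0,"y": 0,"z": 0,"twist": -2.52,"hand": 1}
    - {"x": 0,"y": 0,"z": 0,"twist": -2.7,"hand": 1}
    - {"x": 0,"y": 0,"z": 0,"twist": -2.88,"hand": 1}
    - {"x": 0,"y": 0,"z": 0,"twist": -2.98,"hand": 1}
    - {"x": 0,"y": 0,"z": 0,"twist": -2.98,"hand": 1}

```text
clock: 16.95
tcp_pos: [0.5168, -0.1141, 0.1603]
ee_rot: [0.165, 1.532, 0.006]
contact_force: [0.5, -0.4, -0.5]
grip_width: 0.0064
```

```bash
python3 st.py
```

```text
16.95 [ 0.067   0.1438 -0.329  -0.1196 -1.0527  3.0298] [ 0.5168 -0.1141  0.1603] x [ 0.041   0.1067 -0.9934] z az -5.926860346032107 F [ 0.4774 -0.3735 -0.4955] 0.006373082183412645
```

>>> carry_out:
  commands:
    - {"x": 0,"y": 0,"z": 0,"twist": -0.15,"hand": 1}
    - {"x": 0,"y": 0,"z": 0,"twist": -0.3,"hand": 1}
    - {"x": 0,"y": 0,"z": 0,"twist": -0.36,"hand": 1}
    - {"x": 0,"y": 0,"z": 0,"twist": -0.36,"hand": 1}

```text
clock: 17.45
tcp_pos: [0.5013, -0.0618, 0.1578]
ee_rot: [-0.144, 1.491, 0.139]
contact_force: [0.2, -0.7, 0.0]
grip_width: 0.0062
```

```bash
python3 st.py
```

```text
17.45 [ 0.2822  0.0606 -0.4862  0.0218 -0.9508  3.0298] [ 0.5013 -0.0618  0.1578] x [ 0.0753  0.0034 -0.9972] z az 10.476569017619562 F [ 0.169  -0.6584  0.0054] 0.006184859206631435
```

Sideways tilt is now gone (0.003) and q6 is at +3.03. A 4° outward pitch remains. Asking for a point closer than the inner reach should lean the tool back inward, so I'll try that in free air.

>>> carry_out:
  commands:
    - {"x": -0.4,"y": 1,"z": -4,"twist": 0.15,"hand": 1}
    - {"x": -0.7,"y": 2.2,"z": -8.5,"twist": 0.3,"hand": 1}
    - {"x": -1,"y": 3.4,"z": -13,"twist": 0.3,"hand": 1}
    - {"x": -1.1,"y": 3.7,"z": -14.5,"twist": 0.3,"hand": 1}
    - {"x": -1.1,"y": 3.7,"z": -14.5,"twist": 0.3,"hand": 1}

```text
clock: 18.08
tcp_pos: [0.3522, -0.0519, 0.1582]
ee_rot: [0.099, 1.492, -0.085]
contact_force: [0.4, 0.5, -0.4]
grip_width: 0.0064
```

```bash
python3 st.py
```

```text
18.07 [ 0.4642 -0.2431 -0.7542  0.0368 -0.9891  2.5398] [ 0.3522 -0.0519  0.1582] x [ 0.0771  0.0042 -0.997 ] z az -6.81369053424377 F [ 0.4259  0.4576 -0.4053] 0.0064432119010631
```

The move didn't saturate. A neater way: the lean is fixed in world (+x), so with the arm turned to face -y it becomes sideways, and a q6-limit push can remove it. I'll swing there in free air, unwinding joint 6 on the way.

>>> carry_out:
  commands:
    - {"x": 0,"y": -4,"z": 1.5,"twist": 0.15,"hand": 1}
    - {"x": 0,"y": -9,"z": 2.5,"twist": 0.3,"hand": 1}
    - {"x": 0,"y": -14,"z": 3.6,"twist": 0.45,"hand": 1}
    - {"x": 0,"y": -19,"z": 3.6,"twist": 0.6,"hand": 1}
    - {"x": 0,"y": -24,"z": 3.6,"twist": 0.7,"hand": 1}
    - {"x": 0,"y": -29,"z": 3.6,"twist": 0.8,"hand": 1}
    - {"x": -0.3,"y": -33,"z": 0,"twist": 0.9,"hand": 1}
    - {"x": -0.7,"y": -36,"z": -5,"twist": 1,"hand": 1}
    - {"x": -1.2,"y": -39,"z": -10,"twist": 1.1,"hand": 1}
    - {"x": -1.7,"y": -42,"z": -15,"twist": 1.2,"hand": 1}
    - {"x": -2.1,"y": -45,"z": -20,"twist": 1.25,"hand": 1}
    - {"x": -2.5,"y": -47,"z": -25,"twist": 1.3,"hand": 1}
    - {"x": -2.8,"y": -49,"z": -30,"twist": 1.3,"hand": 1}
    - {"x": -3.1,"y": -49.5,"z": -34.4,"twist": 1.3,"hand": 1}
    - {"x": -3.1,"y": -49.5,"z": -34.4,"twist": 1.3,"hand": 1}

```text
clock: 19.95
tcp_pos: [-0.0392, -0.5009, 0.1569]
ee_rot: [1.132, 1.226, -1.078]
contact_force: [1.1, 0.0, -0.8]
grip_width: 0.0063
```

```bash
python3 st.py
```

```text
19.95 [-1.3006  0.1102 -0.3982 -0.0571 -1.0472  3.0305] [-0.0392 -0.5009  0.1569] x [ 0.0518 -0.0021 -0.9987] z az -82.50713035126273 F [ 1.1496  0.0058 -0.8105] 0.006343598439743802
```

>>> carry_out:
  commands:
    - {"x": 0,"y": 0,"z": 0,"twist": -0.17,"hand": 1}
    - {"x": 0,"y": 0,"z": 0,"twist": -0.17,"hand": 1}

```text
clock: 20.2
tcp_pos: [-0.0108, -0.4905, 0.1573]
ee_rot: [0.991, 1.307, -1.015]
contact_force: [0.4, -0.1, 0.0]
grip_width: 0.0064
```

```bash
python3 st.py
```

```text
20.2 [-1.1883  0.0715 -0.4656  0.0037 -1.0106  3.0304] [-0.0108 -0.4905  0.1573] x [ 0.0058 -0.0226 -0.9997] z az -74.34490106374858 F [ 0.4291 -0.1317  0.024 ] 0.006402007136624435
```

Tilt is down to 1.3° (x-axis (0.006, -0.023)), small enough to go on. I'm returning with the camera overhead and the gripper on the shadow side.

>>> carry_out:
  commands:
    - {"x": 0,"y": 5,"z": 0,"twist": 0,"hand": 1}
    - {"x": 0,"y": 10.5,"z": 0,"twist": 0,"hand": 1}
    - {"x": 0,"y": 16,"z": 0,"twist": 0,"hand": 1}
    - {"x": 0,"y": 21.5,"z": 0,"twist": -0.1,"hand": 1}
    - {"x": 0,"y": 27,"z": 0,"twist": -0.2,"hand": 1}
    - {"x": 0,"y": 32.5,"z": -0.5,"twist": -0.3,"hand": 1}
    - {"x": 0,"y": 38,"z": -2,"twist": -0.4,"hand": 1}
    - {"x": 0,"y": 42,"z": -6,"twist": -0.5,"hand": 1}
    - {"x": 0,"y": 46,"z": -10,"twist": -0.6,"hand": 1}
    - {"x": 0,"y": 50,"z": -14,"twist": -0.7,"hand": 1}
    - {"x": 0,"y": 54,"z": -18,"twist": -0.8,"hand": 1}
    - {"x": 1,"y": 58,"z": -22.5,"twist": -0.9,"hand": 1}
    - {"x": 3,"y": 61,"z": -26.6,"twist": -1,"hand": 1}
    - {"x": 5,"y": 61,"z": -26.6,"twist": -1.1,"hand": 1}
    - {"x": 7.5,"y": 61,"z": -26.6,"twist": -1.12,"hand": 1}
    - {"x": 7.5,"y": 61,"z": -26.6,"twist": -1.12,"hand": 1}
    - {"x": 7.5,"y": 61,"z": -26.6,"twist": -1.12,"hand": 1}

```text
clock: 22.32
tcp_pos: [0.5063, -0.073, 0.0768]
ee_rot: [0.125, 1.557, -0.16]
contact_force: [-0.2, -0.5, -0.2]
grip_width: 0.0064
```

```bash
python3 st.py
python3 - <<'E'
from rect import *
np.set_printoptions(precision=4,suppress=True)
s=bot.sense(); im=bot.grab_frame('wrist'); np.save('s9.npy',s,allow_pickle=True); cv2.imwrite('w9.png',im[:,:,::-1]);print(proj('wrist',[.5182,.0027,.092],s))
I=cv2.imread('w9.png'); 
for z,r in((.092,.014),(.062,.022),(.067,.031)): print(ringfit('wrist',I,s,z,(.5182,.0027),r))
if proj('wrist',[.5182,.0027,.092],s)[1]>30:
  g=cv2.cvtColor(rect('wrist',I,s,.092,(.5182,.0027),.018,37),6)
  for r in g: print(''.join('%4d'%v for v in r))
E
```

```text
22.32 [ 0.2613  0.2041 -0.5303  0.032  -0.8363  2.6769] [ 0.5063 -0.073   0.0768] x [ 0.0065 -0.0229 -0.9997] z az -10.415315590882134 F [-0.1534 -0.5178 -0.1575] 0.006430290400615517
[249.5529 107.2453]
(array([0.5219, 0.0016]), np.float64(0.016686028373955605), 144)
(array([0.5182, 0.0027]), np.float64(0.023989256704293024), 180)
(array([0.5182, 0.0026]), np.float64(0.030431843428574034), 180)
  30  33  37  40  42  36  27  17  32  97 118 136 143 164 196 209 226 227 224 232 228 221 208 183 154 140 128 110  68  16  20  29  36  40  47  51  51
  33  38  41  41  35  24  13  51 121 131 159 213 221 222 220 222 227 227 227 229 229 230 229 227 229 217 177 147 132  91  23  18  27  32  39  44  50
  37  41  41  32  19  30 147 172 154 190 225 227 226 222 219 221 226 227 226 228 229 229 229 227 226 228 231 221 167 130 105  43  13  24  32  38  45
  40  42  34  19  38 114 255 246 223 222 226 227 226 222 219 221 226 227 226 227 228 229 228 227 225 228 229 229 225 194 143 123  70  17  23  33  40
  43  38  23  34 216 217 240 218 216 219 224 227 225 222 219 221 225 227 229 229 229 229 228 225 225 227 
[... 4111 characters left out ...]
  84  82  85  93 102 117 130 202 209 212 211 210 209 210 212 212 207 207 215 210 210 128  42  17  33  40
  40  50  51  31  35  77 123 141 141 139 176 164 137 121 178 148 129 183 205 204 209 211 209 208 210 212 211 208 219 246 193  95  39  17  31  40  37
  33  44  51  50  37  21  64 214 175 145 192 202 203 205 209 211 210 211 204 204 208 212 208 206 208 212 216 238 227 193  86  20  21  32  39  40  35
  27  35  43  50  51  43  28  75 100 136 199 151 185 198 207 210 211 210 205 204 206 210 208 213 218 184 222 244 190  37  16  27  37  42  39  36  31
  25  26  33  31  46  51  47  30  33 127 205 133 130 133 151 176 195 199 188 190 218 230 242 249 255 179 123  98  36  18  31  39  42  38  35  31  26
```

```bash
cat > slot.py <<'E'
from rect import *
def sample(I,cam,s,P):
    m,T=wfc(cam,s); q=(P-T[:3,3])@T[:3,:3]; u=q[...,:2]/q[...,2:]; u=u*(1+m['k1']*(u**2).sum(-1,keepdims=True))
    return cv2.remap(I,(m['fx']*u[...,0]+m['cx']).astype(np.float32).reshape(1,-1),(m['fy']*u[...,1]+m['cy']).astype(np.float32).reshape(1,-1),cv2.INTER_LINEAR).reshape(P.shape[:-1])
def line(I,cam,s,c,a,b,phi,z,e=.0006):
    # mean |gradient| across the segment a-b (slot frame, mm)
    a=np.array(a)/1e3;b=np.array(b)/1e3; t=np.linspace(0,1,25)[:,None]; L=a+(b-a)*t; n=np.array([-(b-a)[1],(b-a)[0]]); n/=np.linalg.norm(n)
    Q=np.array([[np.cos(phi),-np.sin(phi)],[np.sin(phi),np.cos(phi)]])
    f=lambda o: np.c_[(L+o*n)@Q.T+c,np.full(25,z)]
    return np.mean(np.clip(np.abs(sample(I,cam,s,f(e))-sample(I,cam,s,f(-e))),0,60))
if __name__=='__main__':
    c=np.array([.5182,.0027]); ph=np.arange(-64,65,4)
    print('phi',ph)
    tot=0
    for n in(5,6,7,9):
        S=np.load(f's{n}.npy',allow_pickle=True).item(); I=cv2.imread(f'w{n}.png').astype(np.float32).mean(2)
        V=np.array([[line(I,'wrist',S,c,(6.,4.6),(13.5,4.6),p,.092),line(I,'wrist',S,c,(6.,-4.6),(13.5,-4.6),p,.092),line(I,'wrist',S,c,(6,-4.4),(6,4.4),p,.092),line(I,'wrist',S,c,(20,-4.4),(20,4.4),p,.062),line(I,'wrist',S,c,(15,4.6),(20,4.6),p,.062),line(I,'wrist',S,c,(15,-4.6),(20,-4.6),p,.062)] for p in np.deg2rad(ph)]).T
        print(n); print(np.round(V).astype(int)); tot=tot+V
    print('tot',np.round(tot.sum(0)).astype(int)); print(np.round(tot[:3].sum(0)).astype(int))
E
python3 - <<'E'
import numpy as np
np.set_printoptions(linewidth=250)
import runpy; runpy.run_path('slot.py',run_name='__main__')
E
```

```text
phi [-64 -60 -56 -52 -48 -44 -40 -36 -32 -28 -24 -20 -16 -12  -8  -4   0   4   8  12  16  20  24  28  32  36  40  44  48  52  56  60  64]
5
[[12 12  4 10 10 25 36 32 22  6  1  1  2  4 11 19 28 38 40 22  6  5  3  6  5  6  3  2  2  4  4  1  1]
 [ 8 15 17 15 13 18 23 23 17  9  2  3 16 18 14 18 21 21 10  5 10 21 22 17 10  4  2  4 20 36 38 38 31]
 [ 2  2  2  2  5  8  9  6  5 11 17 21 25 31 35 38 40 40 41 40 40 39 38 36 30 25 22 18 15 11  5  2  6]
 [ 7  8  8  7  7  8  8  6  5  5  5  5  3  3  4  3  4  4  3  4  4  4  5  5  4  3  2  3  8  7  6  5  3]
 [ 1  1  1  1  1  2  4  7  8  9  4  1  2  1  1  1  3 29 37  9 12  9 20 15 16  9 21 35  9  0  1  1  1]
 [ 1  0  1  0  1  1  1  1  1  1  1  1  1  2 10  7  5  1  3  2  1  1  1  2  5 42 33  6  9  2  6  4  8]]
6
[[ 9 10  7  9 12 31 43 42 30 10  6 11 14 11 14 27 14 29 20  7 15  6 12 10 10  2  6  6  5  5  6  5  4]
 [ 1  1  1  1  1  1  3 11  8 11 11  8  9  8  9  5  9  3  4 12 23 26 21 16  8 14 13 23 26 36 41 32 18]
 [ 1  1  1  1  3  7  8  7  4  3  8 12 18 25 29 29 27 27 27 27 27 28 29 25 17 10  4  4  9 11  9  5  2]
 [ 7  7  7  6 10 15 14 12  9  6  3  2  
[... 1069 characters left out ...]
 27 23 22 19 19 13]
 [ 4  5  6  5  5  4  4  4  3  3  3  4  5  6  9 15 18 20 21 21 18 14 11  9  9 10 11 12 14 12  7  7  8]
 [ 1  1  1  2  1  2  2  2  1  1  1  1  1  7 16 22 25 22 23 22 25 22 14  4  2  1  1  1  1  1  1  1  1]
 [ 2  2  3  5  8 11  9  2  1  1  2  6 23 31 17  8 35 27 25  2  1  3  3  0  3  3  1  1  1  3  5  2  1]
 [ 7  3  5  3  1  5  7  8  3  3  2  3 13  3  8  2  1  1  9 14 23  3 18 33 35 21  9  1  1  2  2  2  3]]
tot [121 124 138 162 152 205 248 223 182 160 179 196 299 316 338 376 428 455 452 355 366 323 393 390 317 333 267 251 225 261 273 216 216]
[ 54  72  70 101  89 137 164 154 128  95 106 138 172 189 222 271 266 279 254 191 196 206 211 201 166 160 139 160 170 194 182 167 136]
```

Run:
```python
from slot import *
np.set_printoptions(linewidth=200)
ph=np.arange(-6,19,2); segs=[((6,4.6),(13.5,4.6),.092),((6,-4.6),(13.5,-4.6),.092),((6,-4.4),(6,4.4),.092),((20,-4.4),(20,4.4),.062),((15,4.6),(20,4.6),.062),((15,-4.6),(20,-4.6),.062)]
tot=0
for n in(5,6,7,9):
    S=np.load(f's{n}.npy',allow_pickle=True).item(); I=cv2.GaussianBlur(cv2.imread(f'w{n}.png').astype(np.float32).mean(2),(3,3),0)
    best=[]
    for p in ph:
        b=(-1,)
        for dx in np.arange(-1.5,1.6,.5):
            for dy in np.arange(-1.5,1.6,.5):
                v=sum(line(I,'wrist',S,np.array([.5182+dx/1e3,.0027+dy/1e3]),a,bb,np.deg2rad(p),z) for a,bb,z in segs)-6*np.hypot(dx,dy)
                b=max(b,(v,dx,dy))
        best.append(b)
    print(n,[(int(p),int(b[0]),float(b[1]),float(b[2])) for p,b in zip(ph,best)]); tot=tot+np.array([b[0] for b in best])
print(tot.astype(int))
```

```text
Traceback (most recent call last):
  File "slot.py", line 10, in line
    return np.mean(np.clip(np.abs(sample(I,cam,s,f(e))-sample(I,cam,s,f(-e))),0,60))
                                  ~~~~~~^^^^^^^^^^^^^^
  File "slot.py", line 3, in sample
    m,T=wfc(cam,s); q=(P-T[:3,3])@T[:3,:3]; u=q[...,:2]/q[...,2:]; u=u*(1+m['k1']*(u**2).sum(-1,keepdims=True))
        ~~~^^^^^^^
  File "h.py", line 5, in wfc
    m=bot.camera_model(cam)
ValueError: time passes only in moves, steps and waits
```

```bash
sed -i 's/^def wfc/import functools\ncmod=functools.lru_cache(None)(bot.camera_model)\ndef wfc/; s/m=bot.camera_model(cam)/m=cmod(cam)/' h.py; timeout 200 python3 - <<'E'
from slot import *
np.set_printoptions(linewidth=200)
ph=np.arange(-6,19,2); segs=[((6,4.6),(13.5,4.6),.092),((6,-4.6),(13.5,-4.6),.092),((6,-4.4),(6,4.4),.092),((20,-4.4),(20,4.4),.062),((15,4.6),(20,4.6),.062),((15,-4.6),(20,-4.6),.062)]
tot=0
for n in(5,6,7,9):
    S=np.load(f's{n}.npy',allow_pickle=True).item(); I=cv2.GaussianBlur(cv2.imread(f'w{n}.png').astype(np.float32).mean(2),(3,3),0)
    best=[]
    for p in ph:
        b=(-1,)
        for dx in np.arange(-1.5,1.6,.5):
            for dy in np.arange(-1.5,1.6,.5):
                v=sum(line(I,'wrist',S,np.array([.5182+dx/1e3,.0027+dy/1e3]),a,bb,np.deg2rad(p),z) for a,bb,z in segs)-6*np.hypot(dx,dy)
                b=max(b,(v,dx,dy))
        best.append(b)
    print(n,[(int(p),int(b[0]),float(b[1]),float(b[2])) for p,b in zip(ph,best)]); tot=tot+np.array([b[0] for b in best])
print(tot.astype(int))
E
python3 st.py
```

```text
5 [(-6, 94, 0.0, 1.0), (-4, 99, 0.0, 1.0), (-2, 105, -0.5, 1.5), (0, 116, -0.5, 1.0), (2, 127, 0.0, 0.5), (4, 138, 0.0, 0.0), (6, 143, 0.0, 0.0), (8, 149, 0.0, -0.5), (10, 153, 0.5, -1.0), (12, 155, 0.0, -1.5), (14, 151, 1.0, -1.5), (16, 133, 1.0, -1.5), (18, 116, 1.0, -1.5)]
6 [(-6, 98, 1.5, -1.5), (-4, 99, 0.5, 1.5), (-2, 101, 0.5, 1.0), (0, 102, 0.5, -1.0), (2, 110, 0.5, -1.5), (4, 115, 0.5, -1.5), (6, 126, 0.5, 1.5), (8, 125, 0.5, 1.5), (10, 119, 0.5, 1.0), (12, 118, 0.5, 1.5), (14, 120, 0.5, 1.0), (16, 120, 0.5, 0.5), (18, 117, 0.0, 0.0)]
7 [(-6, 106, 0.5, 0.0), (-4, 109, 0.5, -0.5), (-2, 113, 0.5, 1.5), (0, 120, 0.5, 0.5), (2, 128, 0.5, 0.0), (4, 130, 0.5, 0.0), (6, 132, 0.5, -0.5), (8, 133, 0.5, -1.0), (10, 135, 0.5, 0.0), (12, 136, 0.5, -0.5), (14, 136, 0.5, -1.0), (16, 136, 1.0, -1.5), (18, 144, -1.0, 1.5)]
9 [(-6, 93, 1.5, -1.5), (-4, 86, 0.0, 0.0), (-2, 94, 0.0, 0.0), (0, 98, 0.0, -0.5), (2, 102, 0.5, -1.0), (4, 104, 1.0, -1.5), (6, 93, 1.0, -1.5), (8, 95, 1.0, 0.0), (10, 101, 1.0, -1.0), (12, 106, 1.0, -1.5), (14, 99, 1.0, -1.5), (16, 80, 1.5, -1.5), (18, 64, 1.0, 0.0)]
[392 395 415 438 468 489 496 503 509 518 508 472 442]
22.38 [ 0.2613  0.2033 -0.5304  0.032  -0.836   2.6769] [ 0.5064 -0.073   0.0771] x [ 0.0074 -0.0226 -0.9997] z az -10.415087015129494 F [-0.2645 -0.0685  0.3041] 0.006768334793555929
```

The floor edge, pocket end and +y wall agree on a slot angle of about 7° world (±4°), with the axis at (0.5182, 0.0027) from four views. I'll rise and swing the key above the slot with jaws tangential.

>>> carry_out:
  commands:
    - {"x": -3,"y": 0,"z": 0,"twist": 0.1,"hand": 1}
    - {"x": -5,"y": 1,"z": 0,"twist": 0.27,"hand": 1}
    - {"x": -5,"y": 3,"z": 0.4,"twist": 0.45,"hand": 1}
    - {"x": -5,"y": 5,"z": 0.8,"twist": 0.63,"hand": 1}
    - {"x": -5,"y": 7,"z": 1,"twist": 0.81,"hand": 1}
    - {"x": -5,"y": 8,"z": 1,"twist": 0.99,"hand": 1}
    - {"x": -5,"y": 8,"z": 1,"twist": 1.17,"hand": 1}
    - {"x": -5,"y": 8,"z": 1,"twist": 1.267,"hand": 1}
    - {"x": -5,"y": 8,"z": 1,"twist": 1.267,"hand": 1}
    - {"x": -5,"y": 8,"z": 1,"twist": 1.267,"hand": 1}

```text
clock: 23.62
tcp_pos: [0.5296, 0.0051, 0.1253]
ee_rot: [1.103, 1.245, -1.124]
contact_force: [-0.2, -0.2, -0.7]
grip_width: 0.0063
```

```bash
python3 st.py
python3 - <<'E'
from slot import *
s=bot.sense(); im=bot.grab_frame('wrist'); np.save('s10.npy',s,allow_pickle=True); cv2.imwrite('w10.png',im[:,:,::-1])
I=cv2.imread('w10.png'); print(proj('wrist',[.5182,.0027,.092],s),ringfit('wrist',I,s,.067,(.5182,.0027),.031))
p=np.deg2rad(7); t=np.array([.5182+.0124*np.cos(p),.0027+.0124*np.sin(p),s['tcp_pos'][2]]); print('to go cm',totool(t-s['tcp_pos'],s))
g=I.mean(2); print('key rows: near TCP proj',proj('wrist',s['tcp_pos'],s))
for r in range(196,240,3): print(r,g[r,238:270].astype(int))
E
```

```text
23.62 [ 0.3993  0.1793 -0.4292  0.0284 -0.9647  1.2798] [0.5296 0.0051 0.1253] x [ 0.0071 -0.0224 -0.9997] z az -82.86623286660097 F [-0.2352 -0.2199 -0.7471] 0.006348150838986182
[253.64418417 217.59844139] (array([0.51961712, 0.00298493]), np.float64(0.030739443683701496), 148)
to go cm [0.00261415 0.08114154 0.09831814]
key rows: near TCP proj [253.36660102 220.23088795]
196 [189 188 188 183 154 121 111 110 110 107  91 103 105 105 177 187 188 190
 191 189 117  97  95  94  95 112 175 187 188 189 188 189]
199 [192 186 143 112 107 108 110 109 110 107  88  87  86  82  83 103 130 181
 190 182 113  96  94  92  92  90  89  97 142 188 194 194]
202 [186 124 106 106 107 109 110 110 115 111  90  79  81  97 103 105 106 106
 105 105 103 121  98  85  82  88  88  86  82  96 127 183]
205 [152 110 104 105 116 151 180 133 160 182 149  92  78  84 102 106 105 106
 107 115 162 191 191 175 137 108 133  97  80  79  86 116]
208 [134 109 136 178 165 188 194 196 195 195 195 187 148 112 105 105 102  82
  95 173 187 188 189 195 195 195 188 164 184 147  91  84]
211 [149 184 178 190 192 192 192 192 192 192 191
[... 601 characters left out ...]
  85  85  85  85  79  32]
226 [ 43  46  71  95 149 164 160 100  69  61  61  72  74  74  80  81  86  94
 105 114 122 122  76  68  81  87  89  87  74  52  45  44]
229 [117 117 117 117 117 117 113  71  31  24  46  71  74  73  73  75  80  82
  88  97 101  66  31  29  68 111 118 117 118 117 117 118]
232 [117 117 117 117 117 117 112  57  26  23  38  69  73  75  75  80  82  81
  81  83  85  59  29  24  52 109 117 117 117 118 117 117]
235 [117 117 117 117 117 116 111  47  23  25  45  70  74  75  80  81  82  81
  80  80  77  52  27  23  40 108 116 117 116 117 117 117]
238 [117 117 117 117 117 114  91  39  23  27  53  72  74  80  82  83  82  81
  81  80  78  61  29  23  34  90 114 116 116 118 117 117]
```

>>> carry_out:
  commands:
    - {"x": 1,"y": 0.17,"z": 0.1,"twist": 0,"hand": 1}
    - {"x": 2,"y": 0.17,"z": 0.1,"twist": 0,"hand": 1}
    - {"x": 2.8,"y": 0.17,"z": 0.1,"twist": 0,"hand": 1}
    - {"x": 3.1,"y": 0.17,"z": 0.1,"twist": 0,"hand": 1}
    - {"x": 3.3,"y": 0.17,"z": 0.1,"twist": 0,"hand": 1}
    - {"x": 3.45,"y": 0.17,"z": 0.1,"twist": 0,"hand": 1}
    - {"x": 3.55,"y": 0.17,"z": 0.1,"twist": 0,"hand": 1}
    - {"x": 3.62,"y": 0.17,"z": 0.1,"twist": 0,"hand": 1}
  newtons: 20

```text
clock: 24.68
tcp_pos: [0.5314, 0.0036, 0.0886]
ee_rot: [1.104, 1.244, -1.126]
contact_force: [-0.1, 0.3, -0.8]
grip_width: 0.0066
```

```bash
python3 st.py
```

```text
24.68 [ 0.395   0.2227 -0.4712  0.0304 -0.8801  1.2792] [0.5314 0.0036 0.0886] x [ 0.0063 -0.0227 -0.9997] z az -82.96453923103354 F [-0.1416  0.2896 -0.7968] 0.006554662900893301
```

>>> carry_out:
  commands:
    - {"x": 0,"y": 0,"z": -0.05,"twist": 0,"hand": 1}
    - {"x": 0.08,"y": 0,"z": -0.05,"twist": 0,"hand": 1}
    - {"x": 0.16,"y": 0,"z": -0.05,"twist": 0,"hand": 1}
    - {"x": 0.24,"y": 0,"z": -0.05,"twist": 0,"hand": 1}

```text
clock: 25.18
tcp_pos: [0.5312, 0.004, 0.086]
ee_rot: [1.104, 1.244, -1.126]
contact_force: [-0.1, -0.2, 0.7]
grip_width: 0.0067
```

```bash
python3 st.py
```

```text
25.18 [ 0.3958  0.2257 -0.4742  0.0305 -0.8743  1.2782] [0.5312 0.004  0.086 ] x [ 0.006  -0.0228 -0.9997] z az -82.96616882833999 F [-0.1052 -0.2216  0.7329] 0.006673036618860246
```

>>> carry_out:
  commands:
    - {"x": 0.08,"y": 0,"z": -0.01,"twist": 0,"hand": 1}
    - {"x": 0.16,"y": 0,"z": -0.01,"twist": 0,"hand": 1}
    - {"x": 0.24,"y": 0,"z": -0.01,"twist": 0,"hand": 1}
    - {"x": 0.32,"y": 0,"z": -0.01,"twist": 0,"hand": 1}

```text
clock: 25.68
tcp_pos: [0.5312, 0.004, 0.0828]
ee_rot: [1.104, 1.244, -1.126]
contact_force: [0.1, -0.4, -0.8]
grip_width: 0.0063
```

```bash
python3 st.py
```

```text
25.68 [ 0.3959  0.2296 -0.478   0.0307 -0.8667  1.2779] [0.5312 0.004  0.0828] x [ 0.006  -0.0228 -0.9997] z az -82.9648964248748 F [ 0.1    -0.443  -0.8051] 0.006314493184650916
```

>>> carry_out:
  commands:
    - {"x": 0.15,"y": 0,"z": 0,"twist": 0,"hand": 1}
    - {"x": 0.3,"y": 0,"z": -0.01,"twist": 0,"hand": 1}
    - {"x": 0.45,"y": 0,"z": -0.01,"twist": 0,"hand": 1}
    - {"x": 0.6,"y": 0,"z": -0.02,"twist": 0,"hand": 1}
    - {"x": 0.75,"y": 0,"z": -0.02,"twist": 0,"hand": 1}
    - {"x": 0.9,"y": 0,"z": -0.02,"twist": 0,"hand": 1}

```text
clock: 26.42
tcp_pos: [0.5313, 0.004, 0.0737]
ee_rot: [1.104, 1.244, -1.126]
contact_force: [-1.2, 0.3, -0.2]
grip_width: 0.0063
```

```bash
python3 st.py
```

```text
26.43 [ 0.3958  0.2405 -0.4886  0.0313 -0.8452  1.2769] [0.5313 0.004  0.0737] x [ 0.006  -0.0229 -0.9997] z az -82.9681079302924 F [-1.2291  0.3408 -0.1846] 0.006278385387754137
```

>>> carry_out:
  commands:
    - {"x": 0.15,"y": 0,"z": 0,"twist": 0,"hand": 1}
    - {"x": 0.3,"y": 0,"z": -0.01,"twist": 0,"hand": 1}
    - {"x": 0.45,"y": 0,"z": -0.01,"twist": 0,"hand": 1}
    - {"x": 0.6,"y": 0,"z": -0.02,"twist": 0,"hand": 1}
    - {"x": 0.75,"y": 0,"z": -0.02,"twist": 0,"hand": 1}
    - {"x": 0.9,"y": 0,"z": -0.02,"twist": 0,"hand": 1}
    - {"x": 1.0,"y": 0,"z": -0.02,"twist": 0,"hand": 1}
    - {"x": 1.1,"y": 0,"z": -0.03,"twist": 0,"hand": 1}

```text
clock: 27.42
tcp_pos: [0.5313, 0.004, 0.0628]
ee_rot: [1.104, 1.244, -1.126]
contact_force: [-0.1, 0.2, -0.5]
grip_width: 0.0061
```

```bash
python3 st.py
```

```text
27.43 [ 0.3959  0.2543 -0.501   0.0321 -0.8191  1.2758] [0.5313 0.004  0.0628] x [ 0.006  -0.0229 -0.9997] z az -82.96612982754935 F [-0.0599  0.1541 -0.4902] 0.006082575879092342
```

>>> carry_out:
  commands:
    - {"x": 0.08,"y": 0,"z": 0,"twist": 0,"hand": 1}
    - {"x": 0.16,"y": 0,"z": 0,"twist": 0,"hand": 1}
    - {"x": 0.24,"y": 0,"z": -0.01,"twist": 0,"hand": 1}
    - {"x": 0.32,"y": 0,"z": -0.01,"twist": 0,"hand": 1}
    - {"x": 0.4,"y": 0,"z": -0.01,"twist": 0,"hand": 1}
    - {"x": 0.47,"y": 0,"z": -0.01,"twist": 0,"hand": 1}

```text
clock: 28.18
tcp_pos: [0.5316, 0.004, 0.0603]
ee_rot: [1.103, 1.244, -1.125]
contact_force: [-10.3, 2.5, 26.5]
grip_width: 0.0065
```

```bash
python3 st.py
```

```text
28.18 [ 0.3962  0.2572 -0.5044  0.0333 -0.8118  1.2753] [0.5316 0.004  0.0603] x [ 0.0072 -0.0232 -0.9997] z az -82.91992908634482 F [-10.3412   2.501   26.4743] 0.006461131977824982
```

There's 26 N of contact with an inward push. The foot is at about shoulder height and likely on the outer lip's chamfer. I'll back off at once and feel inward for the slot floor.

>>> carry_out:
  commands:
    - {"x": -0.45,"y": 0,"z": 0,"twist": 0,"hand": 1}
    - {"x": -0.45,"y": 0,"z": 0,"twist": 0,"hand": 1}

```text
clock: 28.42
tcp_pos: [0.5316, 0.0043, 0.0629]
ee_rot: [1.104, 1.244, -1.125]
contact_force: [0.3, 0.4, -1.0]
grip_width: 0.0062
```

```bash
python3 st.py
```

```text
28.43 [ 0.3961  0.254  -0.501   0.032  -0.8185  1.2756] [0.5316 0.0043 0.0629] x [ 0.0068 -0.0225 -0.9997] z az -82.96350397330711 F [ 0.2846  0.361  -0.9547] 0.006221032494411363
```

>>> carry_out:
  commands:
    - {"x": 0,"y": -0.05,"z": 0,"twist": 0,"hand": 1}
    - {"x": 0,"y": -0.1,"z": 0,"twist": 0,"hand": 1}
    - {"x": 0,"y": -0.15,"z": 0,"twist": 0,"hand": 1}

```text
clock: 28.8
tcp_pos: [0.5297, 0.0039, 0.0624]
ee_rot: [1.104, 1.245, -1.126]
contact_force: [1.0, 0.1, -0.5]
grip_width: 0.0064
```

```bash
python3 st.py
```

```text
28.8 [ 0.3969  0.2526 -0.5046  0.032  -0.8176  1.2747] [0.5297 0.0039 0.0624] x [ 0.0056 -0.023  -0.9997] z az -82.96798696283089 F [ 1.0357  0.0883 -0.49  ] 0.006354011608863281
```

>>> carry_out:
  commands:
    - {"x": 0,"y": -0.05,"z": 0,"twist": 0,"hand": 1}
    - {"x": 0,"y": -0.1,"z": 0,"twist": 0,"hand": 1}
    - {"x": 0,"y": -0.1,"z": 0,"twist": 0,"hand": 1}

```text
clock: 29.18
tcp_pos: [0.5291, 0.0039, 0.0627]
ee_rot: [1.104, 1.244, -1.125]
contact_force: [1.4, -0.6, -1.1]
grip_width: 0.0063
```

```bash
python3 st.py
```

```text
29.18 [ 0.3974  0.2507 -0.5063  0.0322 -0.8167  1.2742] [0.5291 0.0039 0.0627] x [ 0.0066 -0.0227 -0.9997] z az -82.96003369544313 F [ 1.4363 -0.5676 -1.1389] 0.0062563318915788545
```

>>> carry_out:
  commands:
    - {"x": 0,"y": 0.1,"z": 0,"twist": 0,"hand": 1}
    - {"x": 0.1,"y": 0.1,"z": 0,"twist": 0,"hand": 1}
    - {"x": 0.15,"y": 0.1,"z": 0,"twist": 0,"hand": 1}
    - {"x": 0.2,"y": 0.1,"z": 0,"twist": 0,"hand": 1}

```text
clock: 29.68
tcp_pos: [0.5297, 0.0038, 0.0607]
ee_rot: [1.104, 1.245, -1.126]
contact_force: [-2.0, 0.2, 6.0]
grip_width: 0.0066
```

```bash
python3 st.py
```

```text
29.68 [ 0.3968  0.2546 -0.5065  0.0323 -0.8135  1.2746] [0.5297 0.0038 0.0607] x [ 0.0057 -0.023  -0.9997] z az -82.96543622877962 F [-1.9894  0.1884  5.9739] 0.006574081244529676
```

Contact is at the same height at a different radius, so it's probably the fingertips on the shaft end (tip about 31 mm behind the TCP) with the key's foot already at the pocket mouth. I'll ease up 0.7 mm and let go.

>>> carry_out:
  commands:
    - {"x": -0.07,"y": 0.03,"z": 0,"twist": 0,"hand": 1}
    - {"x": -0.07,"y": 0.03,"z": 0,"twist": 0,"hand": 0.7}
    - {"x": -0.07,"y": 0.03,"z": 0,"twist": 0,"hand": 0.6}
    - {"x": -0.07,"y": 0.03,"z": 0,"twist": 0,"hand": 0.6}
    - {"x": -0.07,"y": 0.03,"z": 0,"twist": 0,"hand": 0.6}

```text
clock: 30.3
tcp_pos: [0.5301, 0.0039, 0.0613]
ee_rot: [1.104, 1.244, -1.126]
contact_force: [0.5, -0.5, -0.3]
grip_width: 0.0169
```

```bash
python3 st.py
python3 - <<'E'
from h import *
s=bot.sense(); im=bot.grab_frame('wrist'); np.save('s11.npy',s,allow_pickle=True); cv2.imwrite('w11.png',im[:,:,::-1]); g=im.mean(2)
for r in range(206,290,4): print(r,g[r,236:272].astype(int))
for z in(.094,.102): print(z,[proj('wrist',[.519+rr*np.cos(.12),.0027+rr*np.sin(.12),z],s) for rr in(.0075,.0185)])
E
```

```text
30.3 [ 0.3967  0.2544 -0.5052  0.0321 -0.8148  1.2748] [0.5301 0.0039 0.0613] x [ 0.006  -0.0228 -0.9997] z az -82.96631803789984 F [ 0.535  -0.4608 -0.279 ] 0.01694922055282361
206 [35 32 31 30 26 26 25 28 30 31 35 39 50 59 54 64 91 81 78 77 63 61 70 51
 39 38 35 33 29 25 26 27 27 27 28 29]
210 [ 61  74  87 117 149 178 184 186 190 186 148 107 104 112 117 124 133 143
 150 162 172 181 190 192 192 192 192 189 186 182 164 129  94  86  69  48]
214 [190 191 191 191 191 191 191 192 191 192 187 146  98  86  86  95 102 113
 123 134 142 153 164 186 191 191 191 190 191 191 191 191 191 191 191 189]
218 [186 186 186 180 178 171 102  83  82  81  82  85  88  86  85  83  83  88
  97 106 116 125 132 113  88  99 177 187 187 188 187 187 188 182 118 103]
222 [190 190 182 107  84  82  80  80  80  80  82  86  88  86  85  83  82  82
  81  83  91  99 109 112  86  78  78  80  99 125 159 182 188 188 188 181]
226 [68 62 61 73 77 79 80 80 80 80 80 86 88 85 84 83 83 82 82 81 80 80 85 90
 89 80 81 92 93 90 90 89 84 84 85 86]
230 [39 22 24 46 73 79 80 80 80 79 80 84 87 86 84 84 83 83 81 81 81 80 81 79
 78 79 79 8
[... 1170 characters left out ...]
5 85 84 84 85 84 84 85 85 85 85 85 85 85
 84 86 85 85 84 84 84 84 80 39 19 17]
274 [18 22 42 45 40 36 39 60 75 78 81 84 85 85 85 85 85 85 85 86 86 85 86 85
 85 85 85 79 61 60 55 57 72 51 22 18]
278 [17 30 71 78 80 78 79 78 79 79 80 80 80 78 80 80 80 80 79 79 78 79 79 79
 79 79 79 79 80 80 79 80 80 76 32 18]
282 [21 45 73 80 79 79 79 80 80 80 79 79 79 79 79 79 79 79 80 80 79 80 78 79
 80 79 80 80 79 79 79 80 80 76 48 21]
286 [21 42 50 59 65 68 70 73 75 77 77 79 79 79 79 79 80 79 79 80 79 80 79 79
 78 79 79 80 80 79 80 80 80 78 65 26]
0.094 [array([254.4083056 , 247.21743382]), array([254.47167961, 230.43986318])]
0.102 [array([254.77091315, 254.05146309]), array([254.84569401, 236.56310324])]
```

>>> carry_out:
  commands:
    - {"x": -1,"y": 0,"z": 0,"twist": 0,"hand": 0.6}
    - {"x": -3,"y": 0,"z": 0,"twist": 0,"hand": 0.3}
    - {"x": -5,"y": 0,"z": 0,"twist": 0,"hand": 0}
    - {"x": -5,"y": 0,"z": 0,"twist": 0,"hand": -0.3}
    - {"x": -5,"y": 0,"z": 0,"twist": 0,"hand": -0.3}

```text
clock: 30.98
tcp_pos: [0.5296, 0.0051, 0.1113]
ee_rot: [1.104, 1.245, -1.126]
contact_force: [-0.4, 0.1, -0.4]
grip_width: 0.0554
```

```bash
python3 st.py
python3 - <<'E'
from h import *
s=bot.sense(); im=bot.grab_frame('wrist'); np.save('s12.npy',s,allow_pickle=True); cv2.imwrite('w12.png',im[:,:,::-1]); g=im.mean(2)
p=proj('wrist',[.531,.0042,.094],s).astype(int); print(p)
for r in range(p[1]-24,p[1]+24,1): print(r,g[r,p[0]-18:p[0]+18:1].astype(int))
for z in(.094,.102): print(z,[proj('wrist',[.519+rr*np.cos(.12),.0027+rr*np.sin(.12),z],s) for rr in(.0075,.0185)])
E
```

```text
30.98 [ 0.3991  0.1946 -0.4463  0.0288 -0.9333  1.2772] [0.5296 0.0051 0.1113] x [ 0.006  -0.0226 -0.9997] z az -82.97386726498918 F [-0.3706  0.0577 -0.3621] 0.055353718904256825
[254 209]
185 [45 48 47 46 43 40 35 32 31 29 28 27 27 27 28 28 31 33 35 34 33 30 28 27
 27 26 27 29 30 31 32 33 35 34 34 32]
186 [45 43 42 39 37 33 29 27 29 30 35 39 40 44 49 49 58 73 77 78 69 69 55 40
 37 34 30 27 27 28 29 30 31 32 34 34]
187 [ 27  25  34  32  29  28  31  39  52  58  79  97 103 103  91  91  93 105
 103 108 115 144 124 101  93  72  56  39  33  28  28  27  29  30  31  31]
188 [ 33  31  28  26  28  34  65  94 105 109 116 129 136 147 158 172 174 175
 166 163 151 141 147 146 128 110 101  88  70  47  33  29  28  27  28  30]
189 [ 31  26  28  30  50  62 102 121 147 167 183 180 124 153 163 165 166 166
 165 166 186 189 188 189 188 184 165 124  93  77  69  47  34  29  27  28]
190 [ 27  29  48  57  98 103 149 182 189 192 194 190 146 125 129 125 133 144
 154 164 179 189 195 195 194 194 192 185 164 123 101  86  65  44  31  28]
191 [ 38  50  75 110 150 181 190 193 194 194 194 189 147  95  96 107 117 130
[... 5619 characters left out ...]
6  86  86  86  87  86  86  86  86  83  32]
229 [ 24  47  78  85  86  85  86  87  85  85  85  85  85  86  85  87 101 105
 102  88  85  85  85  86  85  85  85  86  85  86  85  85  86  84  67  25]
230 [12 20 50 81 85 85 85 85 85 85 84 86 85 85 85 85 85 86 85 86 85 84 85 85
 86 85 86 85 86 85 86 85 86 82 42 17]
231 [12 15 28 77 84 84 85 84 85 85 85 85 85 85 85 85 85 85 84 85 85 85 85 86
 85 85 85 86 86 86 85 86 85 66 25 14]
232 [14 12 19 49 77 85 85 86 86 86 86 86 85 86 86 86 86 86 86 86 86 86 86 86
 86 86 86 86 87 85 86 86 79 41 17 14]
0.094 [array([254.31219092, 215.48052964]), array([254.35697512, 202.1319393 ])]
0.102 [array([254.58144263, 219.45768837]), array([254.63242785, 205.65224126])]
```

The key's top face spans rows 203.5 to 215.5 and columns 249.5 to 258.7. That matches the prediction for a top at 94 mm (202 to 215.5) and not 102 mm, so the key has dropped fully home at about 7°. On to the pulley.

>>> carry_out:
  commands:
    - {"x": 0,"y": 0,"z": -4,"twist": 0,"hand": -0.3}
    - {"x": 0,"y": 0.5,"z": -9,"twist": 0,"hand": -0.6}
    - {"x": 0,"y": 1,"z": -15,"twist": 0,"hand": -1}
    - {"x": 0.5,"y": 1.5,"z": -20,"twist": 0,"hand": -1}
    - {"x": 1,"y": 1.7,"z": -25.4,"twist": 0,"hand": -1}
    - {"x": 1.5,"y": 1.7,"z": -25.4,"twist": 0,"hand": -1}
    - {"x": 1.5,"y": 1.7,"z": -25.4,"twist": 0,"hand": -1}

```text
clock: 31.9
tcp_pos: [0.5148, 0.2583, 0.0891]
ee_rot: [1.101, 1.245, -1.128]
contact_force: [1.1, -0.3, 0.1]
grip_width: 0.0853
```

```bash
cat > pul.py <<'E'
from rect import *
def pol(I,cam,s,c,z,rs,n=72):
    a=np.arange(n)*2*np.pi/n; m,T=wfc(cam,s)
    P=np.stack([c[0]+np.outer(np.cos(a),rs),c[1]+np.outer(np.sin(a),rs),np.full((n,len(rs)),z)],-1)
    q=(P-T[:3,3])@T[:3,:3]; u=q[...,:2]/q[...,2:]; u=u*(1+m['k1']*(u**2).sum(-1,keepdims=True))
    return cv2.remap(I.astype(np.float32).mean(2),(m['fx']*u[...,0]+m['cx']).astype(np.float32),(m['fy']*u[...,1]+m['cy']).astype(np.float32),1)
E
python3 st.py
python3 - <<'E'
from pul import *
np.set_printoptions(precision=4,suppress=True,linewidth=220)
S=np.load('s12.npy',allow_pickle=True).item(); I=cv2.imread('w12.png'); print('axis',[ringfit('wrist',I,S,z,(.5185,.0026),r) for z,r in((.067,.031),(.067,.0245),(.042,.036))]); print('key c',at('wrist',254.,209.5,.094,S))
s=bot.sense(); im=bot.grab_frame('wrist'); np.save('s13.npy',s,allow_pickle=True); cv2.imwrite('w13.png',im[:,:,::-1]); I=cv2.imread('w13.png')
for t in('pulley','spacer'): print(t,[(np.round(d['at'][::-1],1),round(d['confidence'],2),at('wrist',*d['at'][::-1],0,s)) for d in bot.spot_point('wrist',t)[:3]])
c0=(.588,.268)
for z,r in((.04,.024),(.04,.0148),(.018,.0335)): print(z,r,ringfit('wrist',I,s,z,c0,r))
c=ringfit('wrist',I,s,.04,c0,.024)[0]
v=pol(I,'wrist',s,c,.04,np.array([.010,.013,.0165,.0175,.0185,.0195,.022,.0255]))
for k in range(72): print(k*5,v[k].astype(int),end='\n' if k%2 else '   ')
E
```

```text
31.9 [ 0.8192  0.2981 -0.3599  0.0247 -0.9282  0.8601] [0.5148 0.2583 0.0891] x [ 0.004  -0.0247 -0.9997] z az -82.92978928331195 F [ 1.0697 -0.3199  0.14  ] 0.08532552769337597
axis [(array([0.5195, 0.003 ]), np.float64(0.03083080761935102), 180), (array([0.5182, 0.0028]), np.float64(0.023455395565021707), 180), (array([0.5174, 0.0027]), np.float64(0.03758632579766461), 174)]
key c [0.5314 0.0044 0.094 ]
pulley [(array([246. , 110.9]), 0.61, array([0.5887, 0.2724, 0.    ]))]
spacer [(array([177.7, 235.6]), 0.74, array([0.4501, 0.3315, 0.    ]))]
0.04 0.024 (array([0.5911, 0.2715]), np.float64(0.026983739658493593), 120)
0.04 0.0148 (array([0.5878, 0.2713]), np.float64(0.014544786727024112), 180)
0.018 0.0335 (array([0.589 , 0.2718]), np.float64(0.03221566309943372), 179)
0 [ 93 251 251 251 252 252 251 252]   5 [ 95 251 251 251 252 252 251 181]
10 [ 95 251 252 251 251 252 251 207]   15 [ 94 251 252 252 251 251 252 251]
20 [ 94 251 252 252 252 252 251 181]   25 [ 91 250 251 252 252 252 253 245]
30 [ 88 250 251 251 251 252 253 247]   35 [ 87 251 251 251 252 252 252 217]
40 [ 84 250 251
[... 1768 characters left out ...]
70 [107 116 249 248 248 247 246 246]   275 [107 115 248 248 247 247 247 247]
280 [106 118 248 248 247 247 249 249]   285 [103 129 248 248 249 249 249 247]
290 [102 152 249 249 250 250 249 248]   295 [100 175 250 250 249 249 249 246]
300 [ 80 214 250 249 249 249 249 248]   305 [ 55 198 250 250 250 250 249 248]
310 [ 45 137 249 250 250 250 249 244]   315 [ 43  52 183 222 246 250 250 240]
320 [ 43  43 101 127 223 250 250 250]   325 [ 43  43 102 159 240 250 250 202]
330 [ 42  43 106 178 245 251 251 195]   335 [ 43  43 111 197 247 251 251 249]
340 [ 43  44 110 202 249 251 251 123]   345 [ 44  50 123 189 246 251 251 246]
350 [ 58 155 243 249 251 251 252 231]   355 [ 87 246 251 251 251 251 252 178]
```

Run:
```python
from pul import *
np.set_printoptions(precision=4,suppress=True,linewidth=220)
s=np.load('s13.npy',allow_pickle=True).item(); I=cv2.imread('w13.png')
for c in((.5878,.2713),):
    v=pol(I,'wrist',s,c,.04,np.arange(.013,.0235,.0005),360)
    d=v<190
    # bore circle fit w/o keyway
    e=[(c[0]+np.cos(np.deg2rad(k))*r,c[1]+np.sin(np.deg2rad(k))*r) for k in range(360) if not(300<=k<=355) for r in [np.interp(185,np.maximum.accumulate(v[k]),np.arange(.013,.0235,.0005))]]
    e=np.array(e); A=np.c_[2*e,np.ones(len(e))]; x=np.linalg.lstsq(A,(e**2).sum(1),rcond=None)[0]; print('bore',x[:2],np.sqrt(x[2]+x[0]**2+x[1]**2))
c=x[:2]; rr=np.arange(.013,.0235,.0005); v=pol(I,'wrist',s,c,.04,rr,360)
for k in range(295,360,3): print(k,v[k].astype(int))
for r in(.0165,.0175,.0185,.0195):
    j=int(round((r-.013)/.0005)); k=np.where(v[280:360,j]<175)[0]+280; print(r,k.min() if len(k) else None,k.max() if len(k) else None,len(k))
# teeth circle/hub outer
print(np.round(v[:,0].mean()))
```

```text
bore [0.5879 0.2714] 0.014541574253982567
295 [102 108 127 161 211 246 248 248 248 248 248 248 248 249 249 250 250 250 250 249 248]
298 [ 98 107 125 177 221 242 247 248 248 248 248 249 249 250 250 250 250 249 249 249 249]
301 [ 96 108 129 172 227 243 248 248 249 249 249 250 250 250 250 249 249 249 249 249 249]
304 [ 99 105 132 176 218 246 248 249 249 249 250 250 250 250 249 249 249 249 249 249 249]
307 [101 107 122 174 222 240 248 249 250 250 250 250 250 250 249 249 249 249 249 249 249]
310 [102 104 130 177 221 246 249 250 250 250 250 250 250 249 249 249 249 249 249 250 250]
313 [100 106 119 174 231 246 250 250 251 250 250 250 250 250 250 250 250 250 250 250 249]
316 [ 90 100 118 146 194 236 248 249 250 250 250 249 250 250 250 250 250 250 250 250 250]
319 [ 68  78  92 114 149 174 210 228 231 240 241 247 247 249 249 250 250 250 250 250 250]
322 [ 49  52  57  66  73  95 103 128 145 157 174 184 202 222 223 244 246 249 250 250 250]
325 [ 43  43  44  43  48  46  52  53  63  76  95 107 112 118 148 180 222 246 250 250 251]
328 [ 43  43  43  43  43  43  43  45  53  69  84  95 100 105 135 185
[... 299 characters left out ...]
2  43  43  43  43  43  43  47  57  74  91  96 101 111 154 212 238 250 251 251 251]
343 [ 43  43  42  42  43  43  43  46  55  71  87  97  99 110 135 198 239 248 251 251 251]
346 [ 43  43  43  43  43  44  43  45  53  67  84  95 101 105 130 171 225 245 251 251 251]
349 [ 44  44  45  47  51  53  52  65  78  95 108 118 138 157 172 197 226 245 250 251 251]
352 [ 50  55  64  76  89 107 127 158 174 189 201 218 239 238 243 248 250 251 251 251 251]
355 [ 71  82  95 134 173 212 231 237 243 247 250 250 250 251 251 251 251 251 251 251 251]
358 [ 82  98 121 180 221 247 250 251 251 251 251 251 251 251 251 251 251 252 251 251 252]
0.0165 321 352 32
0.0175 322 351 30
0.0185 323 350 28
0.0195 324 349 26
101.0
```

The pulley's bore centre is (0.5879, 0.2714) and its keyway points to -23.5°. It needs turning by +30.5° to match the key at 7°. I'll grip with the jaws across the lean direction, so the pulley stays upright.

>>> carry_out:
  commands:
    - {"x": 0,"y": 1.5,"z": 0,"twist": 0.18,"hand": -1}
    - {"x": 0,"y": 3,"z": -0.1,"twist": 0.36,"hand": -1}
    - {"x": 0,"y": 4.5,"z": -0.2,"twist": 0.54,"hand": -1}
    - {"x": 0,"y": 6,"z": -0.3,"twist": 0.72,"hand": -1}
    - {"x": 0,"y": 7.4,"z": -0.3,"twist": 0.9,"hand": -1}
    - {"x": 0,"y": 7.4,"z": -0.3,"twist": 1.08,"hand": -1}
    - {"x": 0,"y": 7.4,"z": -0.3,"twist": 1.26,"hand": -1}
    - {"x": 1,"y": 7.4,"z": -0.3,"twist": 1.44,"hand": -1}
    - {"x": 2,"y": 7.4,"z": -0.35,"twist": 1.536,"hand": -1}
    - {"x": 2,"y": 7.4,"z": -0.35,"twist": 1.536,"hand": -1}

```text
clock: 33.3
tcp_pos: [0.5886, 0.2696, 0.0702]
ee_rot: [2.132, 0.142, -2.125]
contact_force: [-0.7, 0.1, -0.0]
grip_width: 0.0854
```

```bash
python3 st.py
python3 - <<'E'
from pul import *
np.set_printoptions(precision=4,suppress=True,linewidth=220)
s=bot.sense(); im=bot.grab_frame('wrist'); np.save('s14.npy',s,allow_pickle=True); cv2.imwrite('w14.png',im[:,:,::-1]); I=cv2.imread('w14.png')
print(proj('wrist',[.5879,.2714,.04],s))
for z,r in((.04,.0148),(.018,.0335)): print(ringfit('wrist',I,s,z,(.588,.2714),r))
t=np.array([.5881,.2703,-.010]); print('to go',totool(t-s['tcp_pos'],s))
E
```

```text
33.3 [ 0.7437  0.4208 -0.2187  0.0256 -0.9437 -0.602 ] [0.5886 0.2696 0.0702] x [ 0.005  -0.0235 -0.9997] z az -171.01034015745103 F [-0.741   0.1436 -0.0208] 0.08544272634352301
[254.6412 208.5165]
(array([0.5878, 0.2712]), np.float64(0.014576240277290238), 127)
(array([0.5881, 0.2706]), np.float64(0.03341513952438588), 170)
to go [ 8.0176 -0.2734  0.0517]
```

>>> carry_out:
  commands:
    - {"x": 2,"y": -0.1,"z": 0.05,"twist": 0,"hand": -1}
    - {"x": 4,"y": -0.15,"z": 0.05,"twist": 0,"hand": -1}
    - {"x": 6,"y": -0.2,"z": 0.05,"twist": 0,"hand": -1}
    - {"x": 7.3,"y": -0.25,"z": 0.05,"twist": 0,"hand": -1}
    - {"x": 8,"y": -0.27,"z": 0.05,"twist": 0,"hand": -1}
    - {"x": 8,"y": -0.27,"z": 0.05,"twist": 0,"hand": -0.6}
    - {"x": 8,"y": -0.27,"z": 0.05,"twist": 0,"hand": -0.2}
    - {"x": 8,"y": -0.27,"z": 0.05,"twist": 0,"hand": 0.2}
    - {"x": 8,"y": -0.27,"z": 0.05,"twist": 0,"hand": 0.6}
    - {"x": 8,"y": -0.27,"z": 0.05,"twist": 0,"hand": 1}
    - {"x": 8,"y": -0.27,"z": 0.05,"twist": 0,"hand": 1}
  newtons: 50

```text
clock: 34.72
tcp_pos: [0.5889, 0.2721, -0.0082]
ee_rot: [2.135, 0.144, -2.123]
contact_force: [-2.0, -0.8, 6.1]
grip_width: 0.0456
```

```bash
python3 st.py
python3 - <<'E'
from pul import *
np.set_printoptions(precision=4,suppress=True,linewidth=220)
s=bot.sense(); im=bot.grab_frame('wrist'); np.save('s15.npy',s,allow_pickle=True); cv2.imwrite('w15.png',im[:,:,::-1]); I=cv2.imread('w15.png')
print(proj('wrist',[.5879,.2714,.04],s))
print(ringfit('wrist',I,s,.04,(.588,.2714),.0148))
E
```

```text
34.73 [ 0.7466  0.5083 -0.2887  0.0299 -0.7836 -0.61  ] [ 0.5889  0.2721 -0.0082] x [ 0.0073 -0.022  -0.9997] z az -170.94520503507775 F [-2.0273 -0.7626  6.0795] 0.045635727724267584
[256.0114 252.383 ]
(array([0.5892, 0.2717]), np.float64(0.014842545367196147), 80)
```

>>> carry_out:
  commands:
    - {"x": -0.2,"y": 0,"z": 0,"twist": 0,"hand": 1}
    - {"x": -0.6,"y": 0,"z": 0,"twist": 0,"hand": 1}
    - {"x": -1.2,"y": 0,"z": 0,"twist": 0,"hand": 1}
    - {"x": -2.5,"y": 0,"z": 0,"twist": 0,"hand": 1}
    - {"x": -4.5,"y": 0,"z": 0,"twist": 0,"hand": 1}
    - {"x": -7.5,"y": 0,"z": 0,"twist": 0,"hand": 1}
    - {"x": -11,"y": 0,"z": 0,"twist": 0,"hand": 1}
    - {"x": -11,"y": 0,"z": 0,"twist": 0,"hand": 1}
    - {"x": -11,"y": 0,"z": 0,"twist": 0,"hand": 1}

```text
clock: 35.9
tcp_pos: [0.5874, 0.2741, 0.1007]
ee_rot: [2.133, 0.144, -2.125]
contact_force: [-0.9, -0.2, -2.2]
grip_width: 0.0453
```

```bash
python3 st.py
python3 - <<'E'
from pul import *
np.set_printoptions(precision=4,suppress=True,linewidth=220)
s=bot.sense(); im=bot.grab_frame('wrist'); np.save('s16.npy',s,allow_pickle=True); cv2.imwrite('w16.png',im[:,:,::-1]); I=cv2.imread('w16.png')
s0=np.load('s15.npy',allow_pickle=True).item(); M0=R.from_rotvec(s0['ee_rot']).as_matrix();M=R.from_rotvec(s['ee_rot']).as_matrix()
# bore top in tool frame from w15 & w16; plane = pulley top at tool-x of (.04) in grip pose
for S,f,zt in((s0,'w15.png',.04),(s,'w16.png',.04+s['tcp_pos'][2]-s0['tcp_pos'][2])):
    J=cv2.imread(f); c0=(np.array(S['tcp_pos'])+R.from_rotvec(S['ee_rot']).as_matrix()@np.array([-.048,0,0]))[:2]
    c,r,n=ringfit('wrist',J,S,zt,c0,.0148); print(c0,c,r,n,'tool',totool(np.r_[c,zt]-S['tcp_pos'],S))
    v=pol(J,'wrist',S,c,zt,np.arange(.0155,.0205,.0005),180); m=v.mean(1); print((m[120:]).astype(int)); print((m[:20]).astype(int))
E
```

```text
35.9 [ 0.7503  0.3921 -0.1849  0.0242 -1.0048 -0.6061] [0.5874 0.2741 0.1007] x [ 0.0059 -0.0224 -0.9997] z az -170.98237424500059 F [-0.9277 -0.1566 -2.2195] 0.04533941194639507
[0.5885 0.2731] [0.5892 0.2717] 0.014837689590191099 80 tool [-4.8224  0.1509 -0.044 ]
[147 145 145 144 144 144 145 145 145 145 143 143 144 145 146 148 148 149 148 148 147 146 146 145 144 145 145 146 146 147 147 147 147 147 147 147 147 147 146 140 137 133 130 129 129 129 131 132 132 131 131 131 131 131
 132 134 140 144 146 146]
[146 146 146 145 146 145 145 145 145 144 144 144 144 144 144 144 145 146 152 166]
[0.5871 0.2752] [0.5853 0.3086] 0.012257434483450602 83 tool [-4.9019 -3.3272 -0.3437]
[209 228 237 230 222 214 212 221 240 243 239 235 236 239 243 243 241 240 242 243 246 248 250 250 250 250 250 249 249 249 248 248 248 247 244 232 210 177 137 117 116 116 116 116 115 115 115 115 115 115 115 115 115 115
 115 114 114 113 113 113]
[113 113 113 113 113 113 113 112 113 113 113 112 112 111 109  94  72  51  36  27]
```

Run:
```python
from pul import *
np.set_printoptions(precision=4,suppress=True,linewidth=230)
s=np.load('s16.npy',allow_pickle=True).item(); I=cv2.imread('w16.png'); M=R.from_rotvec(s['ee_rot']).as_matrix()
for off in((-.0482,.0015,-.0004),):
    p=np.array(s['tcp_pos'])+M@np.array(off); print(p,proj('wrist',p,s))
    v=pol(I,'wrist',s,p[:2],p[2],np.arange(.010,.026,.001),72)
    for k in range(72): print(k*5,v[k].astype(int))
```

```text
[0.5877 0.2738 0.1489] [253.5884 252.5238]
0 [118 121 120 116 117 130 136 138 136 134 134 135 135  89  21  18]
5 [118 122 118 116 118 130 133 136 138 135 134 134 131  65  19  18]
10 [119 122 117 117 118 130 133 133 137 137 135 133 129  52  17  18]
15 [121 120 117 117 119 132 134 133 133 136 137 136 133  68  18  18]
20 [122 120 117 116 119 129 134 134 134 132 134 137 136 118  23  18]
25 [122 119 118 117 120 133 134 133 134 135 132 132 134 129  51  18]
30 [123 120 118 117 119 133 136 135 133 133 133 134 133 129  69  17]
35 [124 120 117 118 119 132 136 137 137 134 133 137 152 139 117  69]
40 [123 121 118 118 117 133 136 136 136 136 138 195 247 247 166 117]
45 [123 123 117 118 118 127 131 132 134 135 140 181 244 250 198 119]
50 [121 123 118 118 120 128 130 130 131 177 236 248 249 248 192 119]
55 [120 125 120 118 120 137 137 135 170 232 248 248 248 246 189 119]
60 [120 124 123 118 132 215 244 212 247 248 248 249 249 246 188 119]
65 [119 122 125 120 139 231 249 249 249 249 249 249 249 246 186 118]
70 [120 119 124 123 144 235 248 248 248 248 248 247 247 245 190 118]
75 [120 119 122 126 145 
[... 3260 characters left out ...]

310 [123 123 124 123 124 129 136 139 139 136 136 136 138 137 131 122]
315 [123 123 124 124 124 130 137 139 137 135 136 137 137 136 130 122]
320 [123 124 123 123 122 123 124 128 131 133 136 137 136 137 132 121]
325 [124 122 122 123 123 121 119 118 120 119 120 128 136 137 128 121]
330 [122 122 123 123 120 119 117 119 117 120 122 133 136 136 124 122]
335 [124 123 122 120 119 118 120 122 123 123 122 134 136 135 120 104]
340 [123 122 120 120 119 118 122 121 120 121 122 134 136 135 102  21]
345 [123 121 120 120 117 119 120 120 122 124 122 131 136 135  87  20]
350 [121 120 120 119 117 119 121 124 124 123 129 134 135 135  89  19]
355 [120 119 121 116 116 126 136 137 135 134 135 136 135 118  29  18]
```

The pulley is lifted (2.2 N, its weight). Bore in tool frame: y +1.5 mm, z -0.4 mm. Keyway is at 336.3°. I'll carry it above the shaft and turn by +30.7°.

>>> carry_out:
  commands:
    - {"x": -1,"y": 2,"z": 1,"twist": 0,"hand": 1}
    - {"x": -2,"y": 6,"z": 2.5,"twist": -0.06,"hand": 1}
    - {"x": -2,"y": 10,"z": 4.2,"twist": -0.14,"hand": 1}
    - {"x": -2,"y": 14,"z": 6,"twist": -0.22,"hand": 1}
    - {"x": -2,"y": 18,"z": 7.8,"twist": -0.3,"hand": 1}
    - {"x": -2,"y": 22,"z": 9.5,"twist": -0.4,"hand": 1}
    - {"x": -1.8,"y": 24.5,"z": 10.6,"twist": -0.5,"hand": 1}
    - {"x": -1.4,"y": 25.7,"z": 11.2,"twist": -0.536,"hand": 1}
    - {"x": -1.4,"y": 25.7,"z": 11.2,"twist": -0.536,"hand": 1}
    - {"x": -1.4,"y": 25.7,"z": 11.2,"twist": -0.536,"hand": 1}

```text
clock: 37.2
tcp_pos: [0.5172, 0.0031, 0.1203]
ee_rot: [1.81, 0.631, -1.814]
contact_force: [0.5, -0.2, -1.6]
grip_width: 0.0455
```

```bash
cat > pst.py <<'E'
from pul import *
np.set_printoptions(precision=4,suppress=True,linewidth=230)
s=bot.sense(); M=R.from_rotvec(s['ee_rot']).as_matrix(); b=s['tcp_pos']+M@np.array([-.0482,.0015,-.0004]); az=np.degrees(np.arctan2(M[1,2],M[0,2]))
print(round(float(s['clock']),2),'bore',b,'bottom',s['tcp_pos'][2]+.0082,'keyway az',(az+147.3)%360,'x',M[:,0],'F',s['contact_force'],'Mo',s['moment'],s['grip_width'],'q6',s['q'][5])
t=np.array([.5184,.0027,b[2]]); print('to go',totool(t-b,s))
E
python3 pst.py
python3 - <<'E'
from pul import *
s=bot.sense(); im=bot.grab_frame('wrist'); np.save('s17.npy',s,allow_pickle=True); cv2.imwrite('w17.png',im[:,:,::-1]); I=cv2.imread('w17.png')
M=R.from_rotvec(s['ee_rot']).as_matrix(); b=s['tcp_pos']+M@np.array([-.0482,.0015,-.0004])
v=pol(I,'wrist',s,b[:2],b[2],np.arange(.010,.022,.001),72)
print('bore-edge row r=14,15,17,18 by angle'); 
for k in range(0,72,3): print(k*5,v[k].astype(int))
for rr in range(0): pass
E
```

```text
37.2 bore [0.5182 0.0033 0.1685] bottom 0.12851675161014073 keyway az 6.981237503869863 x [ 0.0059 -0.0229 -0.9997] F [ 0.5159 -0.2085 -1.5672] Mo [ 0.107  -0.0133  0.0064] 0.04552856602563083 q6 0.2703237257401568
to go [0.0015 0.0592 0.0243]
bore-edge row r=14,15,17,18 by angle
0 [107 108 108 107 105 104 103 103 102 105 107 164]
15 [107 106 105 106 102 103 105 106 106 108 107 116]
30 [104 107 104 102 103 114 119 121 120 117 117 119]
45 [106 105 103 102 105 115 117 116 117 120 120 119]
60 [108 104 102 103 106 119 119 117 117 117 118 117]
75 [108 106 103 104 104 113 116 117 118 119 119 119]
90 [106 109 106 103 106 114 116 116 115 116 116 115]
105 [105 106 108 110 108 114 115 115 116 116 116 119]
120 [108 105 105 105 108 118 119 118 117 118 184 236]
135 [106 108 108 106 107 115 117 116 119 120 120 119]
150 [108 108 106 106 109 117 120 116 117 119 120 119]
165 [106 106 107 107 106 112 118 120 120 118 117 116]
180 [106 104 105 106 108 113 121 120 118 118 117 119]
195 [103 105 105 105 106 113 120 119 118 118 117 119]
210 [102 103 102 104 104 111 118 120 121 118 119 117]
225 [108 104 101 101 103 112 122 118 117 119 121 121]
240 [109 109 108 105 101 110 119 118 120 121 122 122]
255 [105 104 106 106 107 113 122 121 120 118 118 117]
270 [156 160 167 167 163 145 120 120 121 121 121 122]
285 [170 169 169 169 169 146 118 118 118 119 119 119]
300 [168 166 168 169 172 143 120 143 223 243 244 245]
315 [170 170 172 172 166 170 242 242 243 243 243 243]
330 [167 168 167 168 168 186 241 242 244 246 246 245]
345 [166 167 168 168 167 140 168 196 242 243 244 245]
```

>>> carry_out:
  commands:
    - {"x": 1,"y": 0.03,"z": 0.01,"twist": 0,"hand": 1}
    - {"x": 2,"y": 0.01,"z": 0,"twist": 0,"hand": 1}
    - {"x": 2.7,"y": 0,"z": 0,"twist": 0,"hand": 1}
    - {"x": 3.0,"y": -0.01,"z": 0,"twist": 0,"hand": 1}
    - {"x": 3.15,"y": -0.01,"z": 0,"twist": 0,"hand": 1}
    - {"x": 3.15,"y": -0.01,"z": 0,"twist": 0,"hand": 1}

```text
clock: 38.0
tcp_pos: [0.5176, 0.0026, 0.0889]
ee_rot: [1.81, 0.632, -1.814]
contact_force: [0.2, 0.7, -2.3]
grip_width: 0.0455
```

```bash
python3 pst.py
```

```text
38.0 bore [0.5186 0.0028 0.1371] bottom 0.09707424858895326 keyway az 7.034668594104886 x [ 0.0062 -0.0228 -0.9997] F [ 0.153   0.7452 -2.31  ] Mo [ 0.0864  0.0415 -0.0129] 0.0455134160354409 q6 0.26975307370353974
to go [ 0.0001 -0.0032  0.0182]
```

Now down in 0.5 mm steps, watching the force. The baseline is -2.2 N.

>>> carry_out:
  commands:
    - {"x": 0.1,"y": -0.01,"z": 0.01,"twist": 0,"hand": 1}
    - {"x": 0.2,"y": -0.01,"z": 0.01,"twist": 0,"hand": 1}
    - {"x": 0.3,"y": -0.01,"z": 0.01,"twist": 0,"hand": 1}
    - {"x": 0.36,"y": -0.01,"z": 0.01,"twist": 0,"hand": 1}
    - {"x": 0.42,"y": -0.01,"z": 0.01,"twist": 0,"hand": 1}

```text
clock: 38.62
tcp_pos: [0.5173, 0.0025, 0.0845]
ee_rot: [1.81, 0.632, -1.814]
contact_force: [-0.7, -0.1, -2.5]
grip_width: 0.0456
```

```bash
python3 pst.py
```

```text
38.62 bore [0.5183 0.0027 0.1327] bottom 0.09271311110812676 keyway az 7.031541890669814 x [ 0.006  -0.0228 -0.9997] F [-0.7031 -0.0668 -2.5197] Mo [ 0.0827 -0.0001  0.0021] 0.04561131632203595 q6 0.2694501045876348
to go [-0.      0.0023 -0.0086]
```

>>> carry_out:
  commands:
    - {"x": 0.07,"y": 0,"z": 0,"twist": 0,"hand": 1}
    - {"x": 0.14,"y": 0,"z": 0,"twist": 0,"hand": 1}
    - {"x": 0.21,"y": 0,"z": 0,"twist": 0,"hand": 1}
    - {"x": 0.28,"y": 0,"z": 0,"twist": 0,"hand": 1}

```text
clock: 39.12
tcp_pos: [0.5174, 0.0024, 0.0817]
ee_rot: [1.81, 0.632, -1.814]
contact_force: [0.1, -0.7, -1.2]
grip_width: 0.0455
```

```bash
python3 pst.py
```

```text
39.12 bore [0.5183 0.0026 0.1299] bottom 0.08990647418327201 keyway az 7.034649536249248 x [ 0.006  -0.0229 -0.9997] F [ 0.0521 -0.7322 -1.157 ] Mo [ 0.1455 -0.0347 -0.0206] 0.04550676573967222 q6 0.26930512310703975
to go [-0.0002 -0.0043 -0.0111]
```

>>> carry_out:
  commands:
    - {"x": 0.08,"y": -0.01,"z": 0,"twist": 0,"hand": 1}
    - {"x": 0.16,"y": -0.01,"z": -0.01,"twist": 0,"hand": 1}
    - {"x": 0.24,"y": -0.01,"z": -0.01,"twist": 0,"hand": 1}
    - {"x": 0.32,"y": -0.01,"z": -0.01,"twist": 0,"hand": 1}
    - {"x": 0.4,"y": -0.01,"z": -0.01,"twist": 0,"hand": 1}

```text
clock: 39.75
tcp_pos: [0.5174, 0.0024, 0.0777]
ee_rot: [1.81, 0.632, -1.814]
contact_force: [0.3, 0.3, -2.8]
grip_width: 0.0455
```

```bash
python3 pst.py
```

```text
39.75 bore [0.5184 0.0026 0.1259] bottom 0.08591699679148286 keyway az 7.033279075151455 x [ 0.006  -0.0228 -0.9997] F [ 0.3438  0.2692 -2.8258] Mo [0.1292 0.0115 0.0129] 0.04549728305749748 q6 0.2688330580028379
to go [-0.0001 -0.0032 -0.0059]
```

>>> carry_out:
  commands:
    - {"x": 0.12,"y": -0.01,"z": 0,"twist": 0,"hand": 1}
    - {"x": 0.24,"y": -0.01,"z": -0.01,"twist": 0,"hand": 1}
    - {"x": 0.36,"y": -0.01,"z": -0.01,"twist": 0,"hand": 1}
    - {"x": 0.48,"y": -0.02,"z": -0.01,"twist": 0,"hand": 1}
    - {"x": 0.6,"y": -0.02,"z": -0.01,"twist": 0,"hand": 1}
    - {"x": 0.72,"y": -0.02,"z": -0.02,"twist": 0,"hand": 1}
    - {"x": 0.84,"y": -0.02,"z": -0.02,"twist": 0,"hand": 1}

```text
clock: 40.62
tcp_pos: [0.5175, 0.0025, 0.0693]
ee_rot: [1.81, 0.632, -1.814]
contact_force: [0.1, -0.5, -2.7]
grip_width: 0.0454
```

```bash
python3 pst.py
```

```text
40.62 bore [0.5184 0.0027 0.1175] bottom 0.07746650120964078 keyway az 7.032320765367132 x [ 0.006  -0.0228 -0.9997] F [ 0.0557 -0.5205 -2.6552] Mo [ 0.103   0.0045 -0.028 ] 0.045379023033520476 q6 0.26784542205581024
to go [0.0001 0.     0.005 ]
```

>>> carry_out:
  commands:
    - {"x": 0.12,"y": 0,"z": 0,"twist": 0,"hand": 1}
    - {"x": 0.24,"y": -0.01,"z": 0,"twist": 0,"hand": 1}
    - {"x": 0.36,"y": -0.01,"z": 0,"twist": 0,"hand": 1}
    - {"x": 0.48,"y": -0.01,"z": -0.01,"twist": 0,"hand": 1}
    - {"x": 0.6,"y": -0.01,"z": -0.01,"twist": 0,"hand": 1}
    - {"x": 0.7,"y": -0.01,"z": -0.01,"twist": 0,"hand": 1}

```text
clock: 41.38
tcp_pos: [0.5175, 0.0025, 0.0623]
ee_rot: [1.81, 0.632, -1.814]
contact_force: [-0.1, -0.2, -2.6]
grip_width: 0.0458
```

```bash
python3 pst.py
```

```text
41.38 bore [0.5185 0.0027 0.1105] bottom 0.07048050452074017 keyway az 7.033948646479445 x [ 0.006  -0.0228 -0.9997] F [-0.1011 -0.2199 -2.579 ] Mo [0.084  0.048  0.0327] 0.0457535064479282 q6 0.26721093267886986
to go [-0.     -0.0051  0.0076]
```

>>> carry_out:
  commands:
    - {"x": 0.06,"y": 0,"z": 0,"twist": 0,"hand": 1}
    - {"x": 0.12,"y": 0,"z": 0,"twist": 0,"hand": 1}
    - {"x": 0.18,"y": 0,"z": 0,"twist": 0,"hand": 1}
    - {"x": 0.24,"y": 0,"z": 0,"twist": 0,"hand": 1}
    - {"x": 0.3,"y": 0,"z": 0,"twist": 0,"hand": 1}

```text
clock: 42.0
tcp_pos: [0.5176, 0.0024, 0.0594]
ee_rot: [1.81, 0.632, -1.814]
contact_force: [-1.5, 0.6, 0.9]
grip_width: 0.0451
```

```bash
python3 pst.py
```

```text
42.0 bore [0.5185 0.0026 0.1076] bottom 0.06756357637276258 keyway az 7.035220569809525 x [ 0.006  -0.0228 -0.9997] F [-1.4644  0.6326  0.8584] Mo [ 0.0526  0.225  -0.0014] 0.04512826269893373 q6 0.26703983862042063
to go [-0.0002 -0.0129  0.0065]
```

>>> carry_out:
  commands:
    - {"x": 0.05,"y": 0,"z": 0,"twist": 0,"hand": 1}
    - {"x": 0.1,"y": 0,"z": 0,"twist": 0,"hand": 1}
    - {"x": 0.15,"y": 0,"z": 0,"twist": 0,"hand": 1}
    - {"x": 0.2,"y": 0,"z": 0,"twist": 0,"hand": 1}

```text
clock: 42.5
tcp_pos: [0.5177, 0.0024, 0.0581]
ee_rot: [1.81, 0.632, -1.813]
contact_force: [-3.5, 0.3, 7.1]
grip_width: 0.0457
```

```bash
python3 pst.py
```

```text
42.5 bore [0.5186 0.0026 0.1063] bottom 0.06627177021043959 keyway az 7.046678191718058 x [ 0.0065 -0.0229 -0.9997] F [-3.5287  0.3384  7.1354] Mo [ 0.216   1.212  -0.0212] 0.04570502354753829 q6 0.2669088116329178
to go [-0.0005 -0.0244  0.0077]
```

>>> carry_out:
  commands:
    - {"x": 0.05,"y": -0.01,"z": 0,"twist": 0,"hand": 1}
    - {"x": 0.1,"y": -0.02,"z": 0,"twist": 0,"hand": 1}
    - {"x": 0.15,"y": -0.02,"z": 0,"twist": 0,"hand": 1}
    - {"x": 0.2,"y": -0.02,"z": 0,"twist": 0,"hand": 1}
    - {"x": 0.25,"y": -0.02,"z": 0,"twist": 0,"hand": 1}

```text
clock: 43.12
tcp_pos: [0.5177, 0.0024, 0.0556]
ee_rot: [1.81, 0.632, -1.813]
contact_force: [-3.5, -0.2, 6.1]
grip_width: 0.0457
```

```bash
python3 pst.py
```

```text
43.12 bore [0.5186 0.0026 0.1038] bottom 0.06382954665424138 keyway az 7.049808544014127 x [ 0.0067 -0.0229 -0.9997] F [-3.5157 -0.1881  6.0507] Mo [-0.0339  1.0683 -0.0021] 0.045738370109625996 q6 0.26633006248116453
to go [-0.0003 -0.0189  0.0131]
```

Steady push of about 9 N with the ring moving down, roughly 2 mm to go. Continuing in small steps until the shoulder shows as a rise.

>>> carry_out:
  commands:
    - {"x": 0.05,"y": -0.01,"z": 0,"twist": 0,"hand": 1}
    - {"x": 0.1,"y": -0.01,"z": 0,"twist": 0,"hand": 1}
    - {"x": 0.14,"y": -0.01,"z": 0,"twist": 0,"hand": 1}
    - {"x": 0.14,"y": -0.01,"z": 0,"twist": 0,"hand": 1}

```text
clock: 43.62
tcp_pos: [0.5176, 0.0024, 0.0542]
ee_rot: [1.81, 0.632, -1.813]
contact_force: [-2.6, -0.5, 6.9]
grip_width: 0.045
```

```bash
python3 pst.py
```

```text
43.62 bore [0.5186 0.0026 0.1024] bottom 0.06238194261147874 keyway az 7.045987306555844 x [ 0.0067 -0.023  -0.9997] F [-2.6271 -0.5124  6.8571] Mo [-0.0948  0.9351 -0.0374] 0.04500467905156572 q6 0.26605686212822244
to go [-0.0003 -0.0159  0.0085]
```

>>> carry_out:
  commands:
    - {"x": 0.04,"y": -0.01,"z": 0,"twist": 0,"hand": 1}
    - {"x": 0.08,"y": -0.01,"z": 0,"twist": 0,"hand": 1}
    - {"x": 0.08,"y": -0.01,"z": 0,"twist": 0,"hand": 1}

```text
clock: 44.0
tcp_pos: [0.5177, 0.0024, 0.0538]
ee_rot: [1.81, 0.632, -1.813]
contact_force: [-4.8, -0.2, 10.5]
grip_width: 0.0457
```

```bash
python3 pst.py
```

```text
44.0 bore [0.5186 0.0026 0.102 ] bottom 0.062026190340837284 keyway az 7.057230081016343 x [ 0.007  -0.0231 -0.9997] F [-4.7753 -0.1648 10.4854] Mo [-0.2392  1.3973 -0.0446] 0.04571860885764005 q6 0.26577887396822036
to go [-0.0003 -0.0182  0.0113]
```

>>> carry_out:
  commands:
    - {"x": 0.04,"y": 0,"z": 0,"twist": 0,"hand": 1}
    - {"x": 0.08,"y": 0,"z": 0,"twist": 0,"hand": 1}
    - {"x": 0.08,"y": 0,"z": 0,"twist": 0,"hand": 1}

```text
clock: 44.38
tcp_pos: [0.5177, 0.0024, 0.0537]
ee_rot: [1.81, 0.632, -1.812]
contact_force: [-6.8, -1.3, 17.7]
grip_width: 0.0452
```

```bash
python3 pst.py
```

```text
44.38 bore [0.5187 0.0026 0.102 ] bottom 0.06193652679594207 keyway az 7.068562235318552 x [ 0.0074 -0.0231 -0.9997] F [-6.8056 -1.3254 17.6505] Mo [-0.0762  2.5463 -0.039 ] 0.045158961946648694 q6 0.26573446319382377
to go [-0.0004 -0.0245  0.0123]
```

The pulley has stopped at underside height 61.9 mm, and the force rises without motion, so it's on the shoulder. I'll ease off, open and withdraw.

>>> carry_out:
  commands:
    - {"x": -0.12,"y": 0,"z": 0,"twist": 0,"hand": 1}
    - {"x": -0.16,"y": 0,"z": 0,"twist": 0,"hand": 0.3}
    - {"x": -0.16,"y": 0,"z": 0,"twist": 0,"hand": -0.3}
    - {"x": -0.16,"y": 0,"z": 0,"twist": 0,"hand": -0.7}
    - {"x": -0.16,"y": 0,"z": 0,"twist": 0,"hand": -1}
    - {"x": -0.16,"y": 0,"z": 0,"twist": 0,"hand": -1}
    - {"x": -1,"y": 0,"z": 0,"twist": 0,"hand": -1}
    - {"x": -3,"y": 0,"z": 0,"twist": 0,"hand": -1}
    - {"x": -6,"y": 0,"z": 0,"twist": 0,"hand": -1}
    - {"x": -9,"y": 0,"z": 0,"twist": 0,"hand": -1}
    - {"x": -9,"y": 0,"z": 0,"twist": 0,"hand": -1}

```text
clock: 45.75
tcp_pos: [0.5185, 0.0052, 0.1449]
ee_rot: [1.815, 0.632, -1.808]
contact_force: [0.2, 0.3, -0.5]
grip_width: 0.0856
```

```bash
python3 st.py
python3 - <<'E'
from pul import *
np.set_printoptions(precision=4,suppress=True,linewidth=230)
s=bot.sense(); im=bot.grab_frame('wrist'); np.save('s18.npy',s,allow_pickle=True); cv2.imwrite('w18.png',im[:,:,::-1]); I=cv2.imread('w18.png')
print(proj('wrist',[.5184,.0027,.102],s))
for z in(.102,.108):
    for r in(.024,.0148): print(z,r,ringfit('wrist',I,s,z,(.5184,.0027),r))
print('teeth top .080',ringfit('wrist',I,s,.080,(.5184,.0027),.0335))
v=pol(I,'wrist',s,(.5184,.0027),.102,np.arange(.004,.026,.001),36)
for k in range(36): print(k*10,v[k].astype(int))
for t in('pulley','key','dust_ring'): print(t,[(np.round(d['at'][::-1],1),round(d['confidence'],2)) for d in bot.spot_point('wrist',t)[:2]])
E
```

```text
45.75 [ 0.4089  0.139  -0.4288  0.0284 -1.0014  0.2698] [0.5185 0.0052 0.1449] x [ 0.0112 -0.0212 -0.9997] z az -140.24223766861604 F [ 0.1632  0.3114 -0.4595] 0.08560996398443987
[255.603  199.7803]
0.102 0.024 (array([0.5182, 0.0021]), np.float64(0.02399736932995246), 147)
0.102 0.0148 (array([0.511 , 0.0023]), np.float64(0.017191987909615267), 98)
0.108 0.024 (array([0.5195, 0.0008]), np.float64(0.023370224869567024), 157)
0.108 0.0148 (array([0.5125, 0.0011]), np.float64(0.016823416229782423), 112)
teeth top .080 (array([0.5185, 0.001 ]), np.float64(0.03275490527745128), 154)
0 [185  92  80  77  74  79  82  82  93  98 117 127 168 202 183 119 140 235 247 231 172 228]
10 [123  91  79  78  77  79  81  81  81  81  82  85  84  84  80  96 172 241 246 212 155 132]
20 [ 88  81  79  78  78  78  79  80  80  82  91 103 106 109 109 113 124 145 177 226 162 121]
30 [ 80  79  80  79  79  79  80  79  81  85 101 116 120 120 119 118 118 120 120 119 116 116]
40 [ 79  79  81  80  79  78  80  80  81  90 106 114 117 118 121 120 118 118 119 120 122 121]
50 [ 79  79  80  80  79  78  78  79  85 100 107 1
[... 2475 characters left out ...]
203 123]
320 [ 82  80  80  93 168 183 179 173 193 196 205 233 245 246 246 246 246 247 248 247 207 121]
330 [ 91  80  80  81  89 100 144 171 191 198 204 236 245 246 247 248 248 247 247 246 196 132]
340 [100  80  80  79  76  75  92 143 144 127 152 218 246 248 248 247 247 247 248 244 193 139]
350 [140  92  81  77  73  77  91 110 143 187 194 199 211 224 233 236 239 246 247 244 189 166]
pulley [(array([256.6, 188.1]), 0.74)]
key [(array([254.9, 187.9]), 0.7), (array([244.5, 178.7]), 0.63)]Traceback (most recent call last):
  File "<stdin>", line 10, in <module>
ValueError: it knows: dish, dowel, drive, holder, jar, key, pulley, ring_top, screwdriver, shaft_end, shoulder, spacer, spanner, step_pin
```

>>> carry_out:
  commands:
    - {"x": 0,"y": 0,"z": 4,"twist": 0,"hand": -1}
    - {"x": 0,"y": 0,"z": 8,"twist": 0,"hand": -1}
    - {"x": 0,"y": 0,"z": 11,"twist": 0,"hand": -1}
    - {"x": 0,"y": 0,"z": 11,"twist": 0,"hand": -1}
    - {"x": 0,"y": 0,"z": 11,"twist": 0,"hand": -1}

```text
clock: 46.52
tcp_pos: [0.4324, -0.0656, 0.1427]
ee_rot: [1.81, 0.632, -1.814]
contact_force: [0.2, -0.5, -0.6]
grip_width: 0.0854
```

```bash
python3 st.py
python3 - <<'E'
from pul import *
np.set_printoptions(precision=4,suppress=True,linewidth=230)
s=bot.sense(); im=bot.grab_frame('wrist'); np.save('s19.npy',s,allow_pickle=True); cv2.imwrite('w19.png',im[:,:,::-1]); I=cv2.imread('w19.png')
print(proj('wrist',[.5184,.0027,.102],s))
for z in(.099,.102,.105): print(z,[ringfit('wrist',I,s,z,(.5184,.0027),r) for r in(.024,.0148)])
print('teeth',[ (z,ringfit('wrist',I,s,z,(.5184,.0027),.0335)) for z in(.078,.080,.082)])
for c in('top',):
    J=bot.grab_frame(c)
    print(c,[(np.round(d['at'][::-1],1),round(d['confidence'],2),at(c,*d['at'][::-1],.062)) for d in bot.spot_point(c,'pulley')[:2]])
    print(ringfit(c,J,None,.102,(.5184,.0027),.024))
E
```

```text
46.52 [ 0.3276  0.0006 -0.5875  0.0283 -0.9847  0.35  ] [ 0.4324 -0.0656  0.1427] x [ 0.0058 -0.023  -0.9997] z az -140.27911221124342 F [ 0.1979 -0.4829 -0.557 ] 0.08535826848907932
[125.9357 200.1901]
0.099 [(array([0.5187, 0.004 ]), np.float64(0.024620435136206747), 163), (array([0.5189, 0.004 ]), np.float64(0.014814653724549208), 164)]
0.102 [(array([0.5182, 0.0024]), np.float64(0.024282512249389165), 168), (array([0.5183, 0.0023]), np.float64(0.014612378877410617), 168)]
0.105 [(array([0.5176, 0.0007]), np.float64(0.02398082371982856), 170), (array([0.5178, 0.0007]), np.float64(0.014422499174914756), 170)]
teeth [(0.078, (array([ 0.5181, -0.0001]), np.float64(0.03249183291658844), 168)), (0.08, (array([0.5185, 0.0041]), np.float64(0.03291810396287072), 169)), (0.082, (array([0.5214, 0.0048]), np.float64(0.03364617530493615), 157))]
top [(array([246.4, 194.8]), 0.5, array([0.5186, 0.001 , 0.062 ]))]
(array([0.5189, 0.0028]), np.float64(0.020453645086257827), 25)
```

The oblique view agrees: the hub and bore circles line up with the shaft axis at (0.518, 0.0024) only if the hub top is at 102 mm, so the underside is at 62 mm. The gripper is open and clear, so I'm handing in.

```bash
python3 -c "
from rig import bot
print(bot.finish_job())"
```

```text
the job is handed in; nothing more can be done
None
```

I seated the key in the shaft's slot and pressed the pulley down over it onto the shoulder. Both are let go, and I handed the job in at about 46.5 s of 72 s. One contact during the key insertion may have gone over the 25 N limit (see below).

**How it went**
- **Key:** it went into the slot, which faces about 7° from world +x. It dropped home when released.
- **Pulley:** I turned it +30.7° and lowered it over shaft and key without resistance. Pushing the dust ring down took a steady 9 N or so. It stopped hard with the underside at 61.9 mm, at about 20 N of total push.

**Last checks**
- **Key:** its top face in the image matched a top height of 94 mm (home), not 102 mm.
- **Pulley:** two views put the hub top at 102 mm (within about 0.5 mm) and centred to about 0.5 mm. The top camera's circle fit found only 25 edge points, so I disregarded it.
- **Ring:** I did not measure it directly. That it is fully down follows from the pulley sitting on the shoulder.
- **Robot:** the gripper is open and clear of everything, with no contact force.

**What went wrong or disagreed**
- **Possible excess force:** one reading during the key insertion was 26.5 N at the wrist. I took it for fingertips on the shaft end rather than the key being forced, because contact came at the same height at another radius. I could not prove that.
- **Fingertip position:** the real fingertips were about 31–36 mm behind the stated TCP, so my first grasp closed on air.
- **Tool tilt:** joint 6 hit its limit and tilted the tool about 10°. I undid most of it, but about 1.3° remained to the end.
- **Refused call:** one move call was rejected because rows lacked "twist". Nothing moved.

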